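# Tamp the ballast slugs level in a rig's ballast tray

### The arm

A 6-joint arm with a two-finger parallel gripper is mounted at the origin on the work surface. World frame = base frame: x ahead of the robot, y to its left, z up, the work surface at z = 0. Lengths are in mm, angles in rad, forces in N, time in s.
With the tool pointing down it reaches from about 275 to 725 mm from the base axis. Payload 5.6 kg.
Tool frame: the origin (TCP) lies where the fingers leave the gripper's body, on its centre line; the fingertips stand 73 mm ahead of it and the grasp point (between the pads) lies 54 mm ahead of it; x points along the fingers, z is the direction in which the jaws open and shut, and the axes are right-handed (so a half turn about x gives the same grasp; the last joint's range is limited). The gripper opens to 85 mm and grips with 20 to 120 N. Pads are 22 mm wide; open, the fingers measure 114 mm over their backs; the gripper's body (76 mm by 85 mm) begins 54 mm behind the grasp point. The pads swing forward as they close: fully open they stand 13 mm farther back than shut.
Start: joints at [1.498, 0.255, 0.108, 0, -1.424, -0.285], TCP at [192.591, 515.172, 303.883] pointing down, gripper open.
Joint ranges: [-2.95, 2.95], [-1.21, 1.97], [-1.09, 1.5], [-2.87, 1.71], [-2.94, -0.07], [-3.05, 3.05]. Speed limits (rad/s): [2.57, 2.57, 3.14, 3.14, 3.14, 3.14].

### API

Orientations are given as a 3x3 rotation matrix whose columns are the frame's x, y, z axes.
In Python, from bench import env, get_image gives the robot as it stands.
- The arm moves only by the tool apply_moves, never from a script. Its argument "moves" is a list of rows, each an object with "hand": the closure, from 0 (fully open) to 1 (shut); "xyz": the shift along the tool's x, y, z in mm, a list of three; "angular": the turn, a rotation vector about the tool's x, y, z in rad, a list of three. In form: [{"hand": hand, "xyz": [dx, dy, dz], "angular": [ax, ay, az]}, ...]. A call has 1 to 8 rows; each row is the pose to reach, as a shift and turn from the pose measured when the call began, along the tool's axes at that moment; what a row does not reach only later rows make up. A row lasts 1/12 s, in which the tool goes at most 41.7 mm and 7.16 degrees, less where a joint would pass 70% of its speed; a pose out of reach is approached as far as the arm can. A call with a gripper value outside its range is refused whole. The fingers move at their own pace and stop on an object; "squeeze" is the grip in N (left out, the last holds). Time passes only in rows, so rows that repeat a pose let the fingers close. It gives the time, the measured TCP pose, the force and the opening at its end, in the units of the state.
- env.sense(): the state, without advancing time (a new reading comes with each control period).
- get_image(name): name is "scene" or "top" or "wrist"; returns a dict with "frame" (420x560x3 uint8, blue, green, red), "vertical_fov" (degrees; the focal length in pixels is half the picture's height over the tangent of half this angle, whatever the lens; pixels are square), "cx", "cy" (the principal point, pixels), "cam_to_world" (4x4, takes a point from camera to world coordinates); the wrist camera has in their place "T_tool_cam" (4x4, takes a point from camera to tool coordinates, whose origin is the TCP and whose axes are the tool frame's). Camera axes: x right, y down, z forward; pixel columns grow to the right and rows downward; lengths in mm; the calibration is good to about 2 mm. A picture is of the moment at which its call begins: read the wrist's pose just before it. There is no depth.
- env.job_done(): hands the job in, once; it reports no verdict.
The state is a dict: "clock": time; "joints": joint angles; "joint_vel": joint speeds; "tau": joint torques, N m; "tool_pos": TCP position; "orientation": TCP orientation; "wrist_force": force on the tool from outside, world axes, zero at the start; "ft_torque": the same for the moment, N m; "grip_width": finger opening in mm.
Only numpy, scipy, OpenCV 4.12 (cv2) and the standard library are available. Lean on these libraries where they do the work, as an engineer would, in place of code of your own. Each camera call takes 0.05 s, during which the arm holds its last target.

### The job

The flat tamper is lying on its side: stand it upright on its foot plate on the black rubber pad and let go, then take it again by the handle from above and press the steel slugs in the ballast tray down with it until all eight lie flat on the tray's floor. Touch the slugs only with the tamper, leave the mouse, webcam and bracket alone, and finish with the tamper standing upright wholly on the pad again.

Things in the scene. Friction and masses are not known exactly. Their poses are not given: they have to be found in the camera images.
- tamper_grip (a point): Flat tamper, 111 mm tall: square steel foot plate 70 x 70 x 6 mm, square wooden handle 26 x 26 x 105 mm rising from its middle, faces parallel to the plate's sides. This point is the centre of the handle, 58.5 mm above the plate's underside, 52.5 mm below the handle's top. z: along the handle from plate to top; x, y: parallel to the plate's sides.
- tamper: The same tamper and origin. About 0.28 kg, mostly in the foot plate: let go leaning up to 55 degrees from upright on an edge of its plate, it rights itself onto its face. It starts lying on its side on the desk, on an edge of the plate and the end of the handle, the handle pointing away from the robot (within 30 degrees of straight ahead) and sloping down 12 degrees, its middle 24 mm up.
- pad_top (a point): Centre of the top of the black rubber pad, 140 x 140 x 5 mm, fixed flat on the desk; the point is 5 mm above the desk. x and y parallel to its sides.
- tray: Dark steel open-topped ballast tray fixed to the desk, outside 118 (x) x 112 (y) x 42 mm high, walls 4 mm, so 110 x 104 mm inside; the inner floor lies 4 mm and the rim 42 mm above the desk. Origin: centre of its underside; x and y along its sides. It holds eight slugs in two rows of four; each slug's length runs about along x.
- slug0: One of eight alike plain steel ballast slugs in the tray: block 48 x 20 x 20 mm, 0.15 kg; origin at its centre, x along its length. Lying flat on the tray's floor its centre is 14 mm, its top 24 mm above the desk. Four of the eight start propped at 40 degrees against the tray's x-end walls, top edge 50 mm, centre 27 mm up; pushed down at the high end they slide down flat.
- slug1: Another of the eight ballast slugs in the tray, just like slug0 (48 x 20 x 20 mm, origin at its centre, x along its length); it may start flat or propped.
- slug2: Another of the eight ballast slugs in the tray, just like slug0 (48 x 20 x 20 mm, origin at its centre, x along its length); it may start flat or propped.
- slug3: Another of the eight ballast slugs in the tray, just like slug0 (48 x 20 x 20 mm, origin at its centre, x along its length); it may start flat or propped.
- slug4: Another of the eight ballast slugs in the tray, just like slug0 (48 x 20 x 20 mm, origin at its centre, x along its length); it may start flat or propped.
- slug5: Another of the eight ballast slugs in the tray, just like slug0 (48 x 20 x 20 mm, origin at its centre, x along its length); it may start flat or propped.
- slug6: Another of the eight ballast slugs in the tray, just like slug0 (48 x 20 x 20 mm, origin at its centre, x along its length); it may start flat or propped.
- slug7: Another of the eight ballast slugs in the tray, just like slug0 (48 x 20 x 20 mm, origin at its centre, x along its length); it may start flat or propped.
- mouse: White computer mouse, loose on the desk, 98 x 58 x 33 mm; origin under its centre. To be left alone.
- webcam: White ball webcam on a round foot, 80 mm tall, 64 mm wide, loose; origin under its centre. To be left alone.
- bracket: Small aluminium angle bracket, 60 x 40 x 44 mm, loose; origin under its base plate's centre. To be left alone.

How it is judged:
By the outcome, as a careful person would: the job done as asked, in the order asked, and still so for the second after the job is handed in, with the robot touching nothing.
It also fails if it takes over 72 s, if anything falls off the work surface, if the arm or the gripper's body presses on something with over 40 N, if the wrist force passes 120 N, or if a joint passes its speed limit or range.

## Working session

There is one attempt and no reset: what is moved stays moved. The work goes in short steps, Python scripts to look and compute and a tool call to move; the robot and the scene stay as the last step left them, time stands still between calls to the robot, and variables do not carry over. Pictures are saved under pics/ and viewed, and the job is handed in when it is done.

Besides the shell and the picture viewer there is one more tool, called after "Call:" in YAML: its name, and indented under it one key for each argument. apply_moves: Moves the arm, as the interface text tells. Its arguments: {"type":"object","properties":{"moves":{"type":"array","items":{"type":"object","properties":{"hand":{"type":"number"},"xyz":{"type":"array","items":{"type":"number"}},"angular":{"type":"array","items":{"type":"number"}}}}},"squeeze":{"type":"number"}},"required":["moves"]}

```bash
ls; mkdir -p pics; python3 - <<'E'
from bench import env,get_image
import cv2,numpy as np
s=env.sense();print({k:np.round(v,3).tolist() for k,v in s.items()})
for n in ["scene","top","wrist"]:
    d=get_image(n);cv2.imwrite(f"pics/a_{n}.png",d["frame"])
    print(n,d["vertical_fov"],d["cx"],d["cy"],np.round(d.get("cam_to_world",d.get("T_tool_cam")),3).tolist(), [k for k in d])
E
```

```text
pics
{'clock': 0.0, 'joints': [1.498, 0.256, 0.107, -0.0, -1.424, -0.285], 'joint_vel': [0.001, -0.001, 0.0, -0.001, -0.001, 0.001], 'tau': [0.0, -38.664, 23.795, 5.365, -0.006, 0.0], 'tool_pos': [192.429, 514.875, 302.99], 'orientation': [[-0.001, 0.937, -0.35], [-0.002, -0.35, -0.937], [-1.0, 0.0, 0.002]], 'wrist_force': [-0.167, -0.304, 0.238], 'ft_torque': [-0.019, 0.028, -0.031], 'grip_width': 85.178}
scene 48.72716859177982 277.30458114299756 209.29633390143218 [[-0.475, 0.529, -0.703, 1574.361], [0.88, 0.289, -0.377, 586.817], [0.004, -0.798, -0.603, 891.509], [0.0, 0.0, 0.0, 1.0]] ['frame', 'vertical_fov', 'cx', 'cy', 'cam_to_world']
top 46.229098786294166 286.94533519437874 195.54651606045164 [[0.022, -0.993, 0.114, 511.523], [-1.0, -0.023, -0.011, 103.416], [0.014, -0.113, -0.993, 1112.542], [0.0, 0.0, 0.0, 1.0]] ['frame', 'vertical_fov', 'cx', 'cy', 'cam_to_world']
wrist 67.9633780144745 276.2533957404858 209.40025384737757 [[0.0, -0.309, 0.951, -70.103], [0.0, -0.951, -0.309, 79.064], [1.0, 0.0, -0.0, 0.222], [0.0, 0.0, 0.0, 1.0]] ['frame', 'vertical_fov', 'cx', 'cy', 'T_tool_cam']
```

View pics/a_top.png

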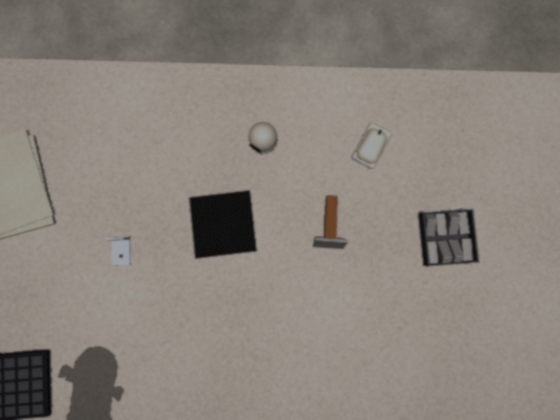

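View pics/a_scene.png

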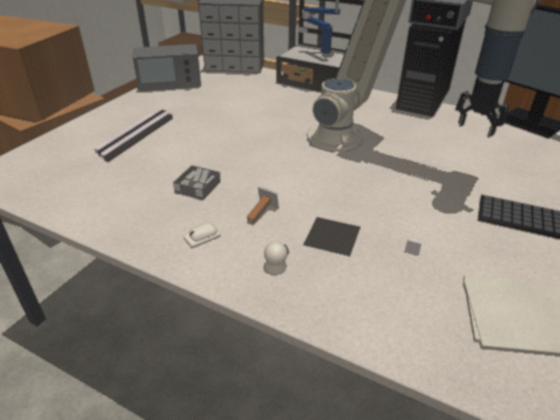

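View pics/a_wrist.png

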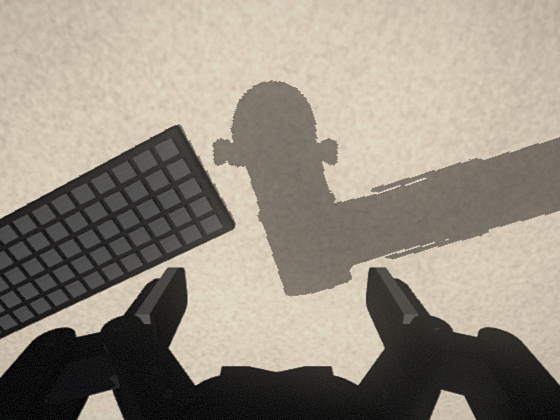

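The top view shows the pad at about (223,224), the tamper handle at (331,215) with its plate at (330,242), and the tray at (448,238). The mouse is at (371,146), the webcam at (263,137) and the bracket at (121,250).

```bash
cat > h.py <<'E'
import numpy as np,cv2
from bench import env,get_image
def cast(d,uv,z,T=None):
    T=d["cam_to_world"] if T is None else T
    T=np.array(T); f=d["frame"].shape[0]/2/np.tan(np.radians(d["vertical_fov"])/2)
    uv=np.atleast_2d(uv).astype(float)
    r=np.c_[(uv[:,0]-d["cx"])/f,(uv[:,1]-d["cy"])/f,np.ones(len(uv))]@T[:3,:3].T
    o=T[:3,3]; return o+r*((z-o[2])/r[:,2])[:,None]
def wristT(s,d):
    M=np.eye(4);M[:3,:3]=s["orientation"];M[:3,3]=s["tool_pos"];return M@np.array(d["T_tool_cam"])
def proj(d,P,T=None):
    T=d["cam_to_world"] if T is None else T
    T=np.array(T); f=d["frame"].shape[0]/2/np.tan(np.radians(d["vertical_fov"])/2)
    p=(np.atleast_2d(P)-T[:3,3])@T[:3,:3]
    return np.c_[d["cx"]+f*p[:,0]/p[:,2],d["cy"]+f*p[:,1]/p[:,2]]
E
python3 - <<'E'
from h import *
d=get_image("top");im=d["frame"];g=im.max(2).astype(int)
def blob(m,x0,y0,x1,y1):
    mm=np.zeros_like(m,np.uint8);mm[y0:y1,x0:x1]=m[y0:y1,x0:x1]
    c=max(cv2.findContours(mm,0,cv2.CHAIN_APPROX_NONE)[0],key=cv2.contourArea)
    return cv2.minAreaRect(c)
for n,m,b,z in [("pad",g<50,(170,170,280,280),5),("handle",(im[:,:,2].astype(int)-im[:,:,0]>45),(300,180,360,260),26),("tray",g<75,(400,190,500,280),42)]:
    r=blob(m.astype(np.uint8),*b);p=cast(d,cv2.boxPoints(r),z)
    print(n,np.round(r[0],1),np.round(r[1],1),round(r[2],1),np.round(p[:,:2],1).tolist(),p.mean(0).round(1), [np.linalg.norm(p[i]-p[i-1]).round(1) for i in range(4)])
for n,b in [("tamp",(300,180,360,260)),("tray",(405,195,495,280))]:
    x0,y0,x1,y1=b
    c=im[y0:y1,x0:x1];cv2.imwrite(f"pics/b_{n}.png",cv2.resize(c,None,fx=6.5,fy=6.5,interpolation=2))
E
```

```text
pad [222.1 223.9] [60.1 60.1] 83.7 [[629.1, 312.2], [647.3, 178.0], [513.2, 159.1], [495.7, 291.6]] [571.3 235.2   5. ] [np.float64(135.0), np.float64(135.5), np.float64(135.4), np.float64(133.7)]
handle [330.5 216.5] [10.2 41.2] 1.8 [[546.0, 5.9], [637.4, 4.2], [637.2, -18.6], [545.8, -16.7]] [591.6  -6.3  26. ] [np.float64(22.6), np.float64(91.4), np.float64(22.8), np.float64(91.5)]
tray [447.8 236.8] [53.4 55.7] 85.8 [[604.2, -196.6], [615.9, -319.0], [500.0, -325.0], [488.7, -204.1]] [ 552.2 -261.2   42. ] [np.float64(115.7), np.float64(122.9), np.float64(116.1), np.float64(121.4)]
```

View pics/b_tamp.png

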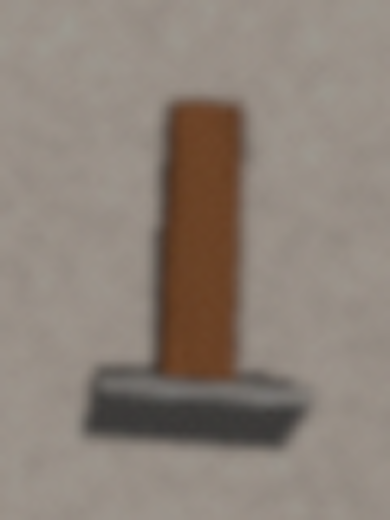

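View pics/b_tray.png

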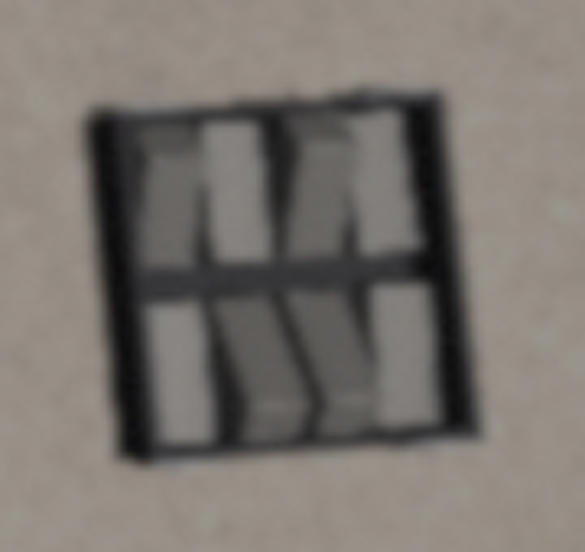

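The enlarged tray shows propped slugs in the far row at columns 1 and 3 from the left, and in the near row at columns 2 and 3. The tamper lies with its plate toward the robot and its handle pointing almost straight ahead. I'll move over it and measure with the wrist camera.

```bash
cat >> h.py <<'E'
from scipy.spatial.transform import Rotation as Ro
import json,os
def go(P,x,z):
    """shift & turn in tool axes to reach TCP P with tool x and z (jaw) axes"""
    s=env.sense();R=np.array(s["orientation"]);p=np.array(s["tool_pos"])
    x=np.array(x,float);x/=np.linalg.norm(x);z=np.array(z,float);z-=x*(x@z);z/=np.linalg.norm(z)
    Rt=np.c_[x,np.cross(z,x),z]
    print("xyz",np.round(R.T@(np.array(P)-p),1).tolist(),"ang",np.round(Ro.from_matrix(R.T@Rt).as_rotvec(),3).tolist())
def log():
    s=env.sense();open("log.jsonl","a").write(json.dumps({k:np.array(s[k]).tolist() for k in ("joints","tool_pos","orientation")})+"\n")
    print("t",round(float(s["clock"]),2),"p",np.round(s["tool_pos"],1).tolist(),"q",np.round(s["joints"],3).tolist(),"F",np.round(s["wrist_force"],1).tolist(),"w",round(float(s["grip_width"]),1))
    print("R",np.round(s["orientation"],3).tolist());return s
E
python3 - <<'E'
from h import *
log(); go([530,-5,240],[0,0,-1],[0,-1,0])
E
```

```text
t 0.2 p [192.5, 515.0, 303.4] q [1.498, 0.255, 0.107, -0.0, -1.424, -0.285] F [0.7, -0.1, -0.5] w 85.5
R [[-0.0, 0.937, -0.35], [-0.001, -0.35, -0.937], [-1.0, 0.0, 0.001]]
xyz [63.8, 498.2, 368.8] ang [-0.358, 0.001, 0.0]
```

Call:
apply_moves:
  moves:
    - {"hand": 0, "xyz": [64, 498, 369], "angular": [-0.358, 0, 0]}
    - {"hand": 0, "xyz": [64, 498, 369], "angular": [-0.358, 0, 0]}
    - {"hand": 0, "xyz": [64, 498, 369], "angular": [-0.358, 0, 0]}
    - {"hand": 0, "xyz": [64, 498, 369], "angular": [-0.358, 0, 0]}
    - {"hand": 0, "xyz": [64, 498, 369], "angular": [-0.358, 0, 0]}
    - {"hand": 0, "xyz": [64, 498, 369], "angular": [-0.358, 0, 0]}
    - {"hand": 0, "xyz": [64, 498, 369], "angular": [-0.358, 0, 0]}
    - {"hand": 0, "xyz": [64, 498, 369], "angular": [-0.358, 0, 0]}

```text
clock: 0.87
tool_pos: [373.3, 235.0, 269.6]
orientation: [[-0.0, 1.0, 0.001], [-0.001, 0.001, -1.0], [-1.0, -0.0, 0.001]]
wrist_force: [1.1, 1.1, 0.0]
grip_width: 85.4
```

```bash
python3 - <<'E'
from h import *
log(); go([530,-5,240],[0,0,-1],[0,-1,0])
E
```

```text
t 0.87 p [373.3, 235.0, 269.6] q [0.92, 0.053, -0.223, 0.0, -1.296, 0.652] F [1.1, 1.1, 0.0] w 85.4
R [[-0.0, 1.0, 0.001], [-0.001, 0.001, -1.0], [-1.0, -0.0, 0.001]]
xyz [29.7, 156.5, 240.1] ang [0.001, 0.001, 0.0]
```

Call:
apply_moves:
  moves:
    - {"hand": 0, "xyz": [30, 156, 240], "angular": [0, 0, 0]}
    - {"hand": 0, "xyz": [30, 156, 240], "angular": [0, 0, 0]}
    - {"hand": 0, "xyz": [30, 156, 240], "angular": [0, 0, 0]}
    - {"hand": 0, "xyz": [30, 156, 240], "angular": [0, 0, 0]}
    - {"hand": 0, "xyz": [30, 156, 240], "angular": [0, 0, 0]}
    - {"hand": 0, "xyz": [30, 156, 240], "angular": [0, 0, 0]}
    - {"hand": 0, "xyz": [30, 156, 240], "angular": [0, 0, 0]}
    - {"hand": 0, "xyz": [30, 156, 240], "angular": [0, 0, 0]}

```text
clock: 1.53
tool_pos: [531.3, -10.0, 237.9]
orientation: [[-0.002, 1.0, -0.005], [-0.003, -0.005, -1.0], [-1.0, -0.002, 0.003]]
wrist_force: [-0.6, 1.1, 0.6]
grip_width: 85.2
```

```bash
python3 - <<'E'
from h import *
log();d=get_image("wrist");cv2.imwrite("pics/c_wrist.png",d["frame"])
L=[json.loads(l) for l in open("log.jsonl")]
# planar fit: r,z of TCP (tool down)
for l in L:
    q=l["joints"];p=l["tool_pos"];print(np.round([np.hypot(p[0],p[1]),p[2],q[1],q[2],q[4],q[1]-q[2]-q[4],np.arctan2(p[1],p[0])-q[0]],4))
E
```

```text
t 1.53 p [531.3, -10.0, 237.9] q [0.277, 0.249, -0.069, 0.002, -1.255, 1.288] F [-0.6, 1.1, 0.6] w 85.2
R [[-0.002, 1.0, -0.005], [-0.003, -0.005, -1.0], [-1.0, -0.002, 0.003]]
[ 5.497922e+02  3.033615e+02  2.555000e-01  1.075000e-01 -1.423900e+00
  1.571900e+00 -2.845000e-01]
[ 4.411398e+02  2.695659e+02  5.320000e-02 -2.226000e-01 -1.295600e+00
  1.571400e+00 -3.578000e-01]
[ 5.314277e+02  2.379313e+02  2.494000e-01 -6.940000e-02 -1.255000e+00
  1.573900e+00 -2.959000e-01]
```

View pics/c_wrist.png

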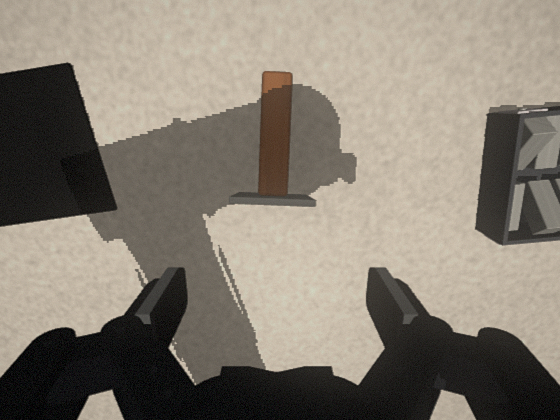

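The wrist view shows the handle from about (277,72) to (273,194), with the plate edge along (230..316, 199). Next I'll measure the handle's axis.

```bash
python3 - <<'E'
from h import *
s=env.sense();d=get_image("wrist");im=d["frame"].astype(int);T=wristT(s,d)
m=((im[:,:,2]-im[:,:,0])>0.35*im[:,:,2]).astype(np.uint8)
c=max(cv2.findContours(m,0,cv2.CHAIN_APPROX_NONE)[0],key=cv2.contourArea)
print(cv2.boundingRect(c),np.round(cv2.boxPoints(cv2.minAreaRect(c)),1).tolist())
for v in (85,100,120,140,160,180,188):
    u=np.where(m[v])[0];
    print(v,u.min(),u.max())
a=cast(d,[[277,71]],26,T);b=cast(d,[[273.5,194]],46,T)
print(a.round(1),b.round(1), np.linalg.norm(a-b))
cv2.imwrite("pics/c2.png",cv2.resize(d["frame"][50:230,200:340],None,fx=3.3,fy=3.3,interpolation=2))
L=[json.loads(l) for l in open("log.jsonl")]
E
```

```text
(261, 70, 34, 125) [[259.8999938964844, 193.1999969482422], [264.8999938964844, 69.30000305175781], [294.5, 70.5], [289.5, 194.39999389648438]]
85 5 293
100 7 293
120 45 292
140 51 291
160 65 290
180 9 289
188 23 289
[[638.3  -9.4  26. ]] [[537.8  -5.9  46. ]] 102.51600193563633
```

View pics/c2.png

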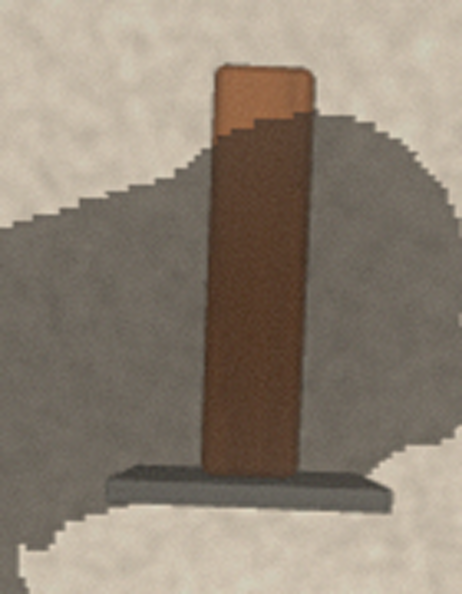

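```bash
python3 - <<'E'
from h import *
x=np.array([-.4223,.0148,-.906]);z=[-.035,-.999,0]
G=np.array([582.4,-7.5,29]);print(G-54*x)
go(G-54*x-60*x,x,z)
d=get_image("top");print(cast(d,[[371,146],[263,137],[121,250]],20).round(0))
E
```

```text
[605.2042  -8.2992  77.924 ]
xyz [106.3, 101.1, 2.5] ang [0.032, 0.008, -0.435]
[[754. -97.  20.]
 [769. 148.  20.]
 [508. 453.  20.]]
```

Call:
apply_moves:
  moves:
    - {"hand": 0, "xyz": [106, 101, 2], "angular": [0.032, 0.008, -0.435]}
    - {"hand": 0, "xyz": [106, 101, 2], "angular": [0.032, 0.008, -0.435]}
    - {"hand": 0, "xyz": [106, 101, 2], "angular": [0.032, 0.008, -0.435]}
    - {"hand": 0, "xyz": [106, 101, 2], "angular": [0.032, 0.008, -0.435]}
    - {"hand": 0, "xyz": [106, 101, 2], "angular": [0.032, 0.008, -0.435]}
    - {"hand": 0, "xyz": [106, 101, 2], "angular": [0.032, 0.008, -0.435]}
    - {"hand": 0, "xyz": [106, 101, 2], "angular": [0.032, 0.008, -0.435]}

```text
clock: 2.27
tool_pos: [630.5, -6.4, 134.4]
orientation: [[-0.42, 0.907, -0.031], [0.013, -0.029, -1.0], [-0.908, -0.42, 0.0]]
wrist_force: [-0.1, 0.5, 1.7]
grip_width: 85.1
```

```bash
python3 - <<'E'
from h import *
s=log();d=get_image("wrist");cv2.imwrite("pics/d_wrist.png",d["frame"])
x=np.array([-.4223,.0148,-.906]);z=[-.035,-.999,0]
G=np.array([582.4,-7.5,29]);
go(G-54*x,x,z)
E
```

```text
t 2.27 p [630.5, -6.4, 134.4] q [0.192, 0.755, 0.461, -0.094, -1.7, 1.355] F [-0.1, 0.5, 1.7] w 85.1
R [[-0.42, 0.907, -0.031], [0.013, -0.029, -1.0], [-0.908, -0.42, 0.0]]
xyz [63.6, 1.4, 2.6] ang [0.003, 0.001, -0.006]
```

View pics/d_wrist.png

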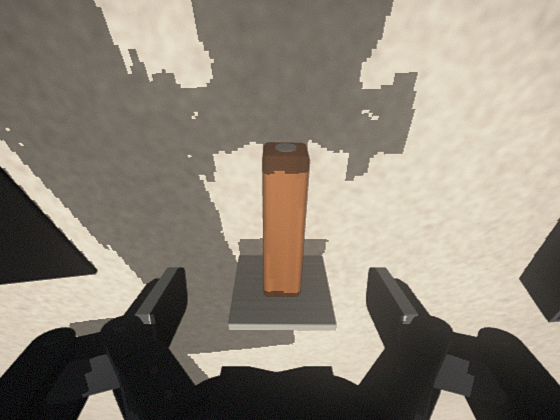

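The handle sits at u≈283 between the fingers, whose midline is near 276. That matches the computed +2.6 mm shift, so I'll go in and close.

Call:
apply_moves:
  moves:
    - {"hand": 0, "xyz": [30, 1, 2.6], "angular": [0.003, 0, -0.006]}
    - {"hand": 0, "xyz": [63, 1, 2.6], "angular": [0.003, 0, -0.006]}
    - {"hand": 0, "xyz": [63, 1, 2.6], "angular": [0.003, 0, -0.006]}
    - {"hand": 1, "xyz": [63, 1, 2.6], "angular": [0.003, 0, -0.006]}
    - {"hand": 1, "xyz": [63, 1, 2.6], "angular": [0.003, 0, -0.006]}
    - {"hand": 1, "xyz": [63, 1, 2.6], "angular": [0.003, 0, -0.006]}
    - {"hand": 1, "xyz": [63, 1, 2.6], "angular": [0.003, 0, -0.006]}
    - {"hand": 1, "xyz": [63, 1, 2.6], "angular": [0.003, 0, -0.006]}
  squeeze: 80

```text
clock: 2.98
tool_pos: [606.0, -8.2, 80.1]
orientation: [[-0.42, 0.907, -0.034], [0.014, -0.031, -0.999], [-0.908, -0.42, 0.001]]
wrist_force: [2.4, 1.4, 9.9]
grip_width: 25.5
```

```bash
python3 - <<'E'
from h import *
s=log()
E
```

```text
t 2.98 p [606.0, -8.2, 80.1] q [0.196, 0.752, 0.308, -0.095, -1.55, 1.363] F [2.4, 1.4, 9.9] w 25.5
R [[-0.42, 0.907, -0.034], [0.014, -0.031, -0.999], [-0.908, -0.42, 0.001]]
```

```bash
cat >> h.py <<'E'
def tamper_tool():
    R=np.array([[-0.42,0.907,-0.034],[0.014,-0.031,-0.999],[-0.908,-0.42,0.001]]);p=np.array([606.0,-8.2,80.1])
    R=Ro.from_matrix(R).as_matrix()
    h=np.array([.9775,-.0341,-.2079]);C=np.array([585.3,-7.6,24])
    return R.T@h, R.T@(C-58.5*h-p)   # handle dir, underside centre, in tool frame
def upright(psi):
    h,u=tamper_tool(); 
    y=h-np.array([0,0,h[2]]);
    # build frames: tool (h, x-perp) -> world (Z, heading)
    x=np.array([1.,0,0]);a=x-h*(h@x);a/=np.linalg.norm(a)
    A=np.c_[h,a,np.cross(h,a)];H=np.array([np.cos(psi),np.sin(psi),0]);B=np.c_[[0,0,1.],H,np.cross([0,0,1.],H)]
    Rf=B@A.T; return Rf,u
E
python3 - <<'E'
from h import *
h,u=tamper_tool();print(h.round(3),u.round(1))
for ps in (90,105,120):
    Rf,u=upright(np.radians(ps)); P=np.array([571,235,5])-Rf@u
    print(ps,P.round(1),Rf.round(2).tolist())
Rf,u=upright(np.radians(105))
go([540,60,300],Rf[:,0],Rf[:,2])
E
```

```text
[-0.222  0.975  0.001] [ 72.6 -52.3   0. ]
90 [570.9 175.8  72.1] [[0.0, -0.0, 1.0], [0.98, 0.22, 0.0], [-0.22, 0.97, 0.0]]
105 [586.3 177.8  72.1] [[-0.25, -0.06, 0.97], [0.94, 0.21, 0.26], [-0.22, 0.97, 0.0]]
120 [600.5 183.7  72.1] [[-0.49, -0.11, 0.87], [0.84, 0.19, 0.5], [-0.22, 0.97, 0.0]]
xyz [-170.9, -154.4, -65.8] ang [-1.847, 0.907, 1.185]
```

Call:
apply_moves:
  moves:
    - {"hand": 1, "xyz": [-40, -18, 0], "angular": [0, 0, 0]}
    - {"hand": 1, "xyz": [-80, -37, 0], "angular": [0, 0, 0]}
    - {"hand": 1, "xyz": [-109, -50, 0], "angular": [0, 0, 0]}
    - {"hand": 1, "xyz": [-171, -154, -66], "angular": [-0.15, 0.07, 0.1]}
    - {"hand": 1, "xyz": [-171, -154, -66], "angular": [-0.25, 0.12, 0.16]}
    - {"hand": 1, "xyz": [-171, -154, -66], "angular": [-0.35, 0.17, 0.22]}
    - {"hand": 1, "xyz": [-171, -154, -66], "angular": [-0.45, 0.22, 0.29]}
    - {"hand": 1, "xyz": [-171, -154, -66], "angular": [-0.54, 0.265, 0.346]}
  squeeze: 100

```text
clock: 3.65
tool_pos: [540.1, 62.0, 305.3]
orientation: [[-0.154, 0.919, 0.363], [0.305, 0.394, -0.867], [-0.94, -0.023, -0.341]]
wrist_force: [0.8, -0.8, -3.2]
grip_width: 24.4
```

```bash
python3 - <<'E'
from h import *
s=log()
Rf,u=upright(np.radians(105))
go([540,60,300],Rf[:,0],Rf[:,2])
E
```

```text
t 3.65 p [540.1, 62.0, 305.3] q [0.206, 0.328, 0.297, -0.337, -1.629, 1.761] F [0.8, -0.8, -3.2] w 24.4
R [[-0.154, 0.919, 0.363], [0.305, 0.394, -0.867], [-0.94, -0.023, -0.341]]
xyz [4.3, -0.8, 3.5] ang [-1.346, 0.671, 0.868]
```

The tool turning left drives q4 negative, where that joint has the most range. I'll continue the rotation.

Call:
apply_moves:
  moves:
    - {"hand": 1, "xyz": [4, -1, 3], "angular": [-1.346, 0.671, 0.868]}
    - {"hand": 1, "xyz": [4, -1, 3], "angular": [-1.346, 0.671, 0.868]}
    - {"hand": 1, "xyz": [4, -1, 3], "angular": [-1.346, 0.671, 0.868]}
    - {"hand": 1, "xyz": [4, -1, 3], "angular": [-1.346, 0.671, 0.868]}
    - {"hand": 1, "xyz": [4, -1, 3], "angular": [-1.346, 0.671, 0.868]}
    - {"hand": 1, "xyz": [4, -1, 3], "angular": [-1.346, 0.671, 0.868]}
    - {"hand": 1, "xyz": [4, -1, 3], "angular": [-1.346, 0.671, 0.868]}
    - {"hand": 1, "xyz": [4, -1, 3], "angular": [-1.346, 0.671, 0.868]}

```text
clock: 4.32
tool_pos: [539.6, 59.6, 300.9]
orientation: [[-0.049, 0.446, 0.894], [0.794, 0.56, -0.236], [-0.606, 0.698, -0.382]]
wrist_force: [-0.2, -0.3, -4.5]
grip_width: 24.1
```

```bash
python3 - <<'E'
from h import *
s=log()
Rf,u=upright(np.radians(105))
go([540,60,300],Rf[:,0],Rf[:,2])
E
```

```text
t 4.32 p [539.6, 59.6, 300.9] q [-0.132, 0.362, 0.266, -0.901, -1.666, 2.836] F [-0.2, -0.3, -4.5] w 24.1
R [[-0.049, 0.446, 0.894], [0.794, 0.56, -0.236], [-0.606, 0.698, -0.382]]
xyz [0.9, -0.3, 0.6] ang [-0.577, 0.286, 0.372]
```

```bash
cat > fk.py <<'E'
from h import *
from scipy.optimize import least_squares
def ori(q,s4,s6,R0):
    e=Ro.from_euler
    return e('z',q[0])*e('y',q[1]-q[2])*e('x',s4*q[3])*e('y',-q[4])*e('x',s6*q[5])*R0
E
python3 - <<'E'
from fk import *
L=[json.loads(l) for l in open("log.jsonl")]
for s4 in(1,-1):
  for s6 in (1,-1):
    # R0 from the first
    Rs=[ori(l["joints"],s4,s6,Ro.identity()).inv()*Ro.from_matrix(l["orientation"]) for l in L]
    print(s4,s6,[np.round(r.as_rotvec(),2).tolist() for r in Rs])
E
```

```text
1 1 [[-2.57, -0.0, -0.0], [1.84, -0.0, -0.0], [0.56, -0.0, -0.0], [0.41, 0.19, -0.0], [0.42, 0.19, 0.0], [-0.41, 0.68, 0.0], [-1.8, 2.29, -0.0]]
1 -1 [[-3.14, -0.0, 0.0], [3.14, -0.0, -0.0], [3.14, -0.0, -0.01], [3.1, 0.06, 0.28], [-3.12, -0.06, -0.29], [2.93, -0.19, 1.01], [1.86, -2.23, 0.71]]
-1 1 [[-2.57, 0.0, -0.0], [1.84, 0.0, -0.0], [0.56, 0.0, -0.0], [0.43, 0.0, 0.0], [0.42, 0.0, 0.0], [-0.38, -0.0, 0.0], [-2.53, -0.0, -0.0]]
-1 -1 [[-3.14, 0.0, -0.0], [-3.14, -0.0, -0.0], [3.14, 0.0, 0.0], [-3.14, 0.0, -0.0], [-3.14, -0.0, -0.0], [-3.14, 0.0, -0.0], [-3.14, -0.0, -0.0]]
```

```bash
cat >> fk.py <<'E'
R0=Ro.from_rotvec([np.pi,0,0])
def fk(q,k):
    e=Ro.from_euler; a,b,d,L2,L3,c,d6,w=k
    z=e('z',q[0]);y=z*e('y',q[1]-q[2]); y4=y*e('x',-q[3])
    O=ori(q,-1,-1,R0)
    p=z.apply([a,b,d])+(z*e('y',q[1])).apply([0,0,L2])+y.apply([L3,0,c])+y4.apply([0,w,0])+O.apply([d6,0,0])
    return p,O.as_matrix()
def fit():
    L=[json.loads(l) for l in open("log.jsonl")]
    k0=np.array([0,-154,300,300,300,30,150,0.])
    f=lambda k:np.r_[np.ravel([np.array(l["tool_pos"])-fk(l["joints"],k)[0] for l in L]),(k-k0)*1e-3]
    r=least_squares(f,k0);return r.x,np.abs(r.fun[:-8]).max()
def ik(P,R,q0,k):
    lo=np.array([-2.95,-1.21,-1.09,-2.87,-2.94,-3.05])+.03;hi=np.array([2.95,1.97,1.5,1.71,-.07,3.05])-.03
    def f(q):
        p,O=fk(q,k);return np.r_[(p-P)/100,(Ro.from_matrix(O.T@R)).as_rotvec()]
    r=least_squares(f,np.clip(q0,lo+1e-3,hi-1e-3),bounds=(lo,hi));return r.x,np.linalg.norm(r.fun)
E
python3 - <<'E'
from fk import *
k,e=fit();print(k.round(1),e)
q0=env.sense()["joints"]
for ps in range(0,241,15):
    Rf,u=upright(np.radians(ps)); P=np.array([571,235,5])-Rf@u
    b=min((ik(P,Rf,np.array(g),k) for g in (q0,[.3,.8,.3,-1.5,-1.5,2],[.3,.8,.3,1.5,-1.5,0],[0,.6,0,-2.5,-1,2])),key=lambda t:t[1])
    print(ps,P.round(0),b[0].round(2),b[1].round(4))
E
```

```text
[   0.    -0.   148.2  520.7  400.8   -0.   289.5 -154.4] 0.00037700735803269936
0 [512. 235.  72.] [ 0.94  0.69 -0.93  1.68 -1.34 -1.49] 0.5313
15 [514. 220.  72.] [ 0.36  0.28 -0.44 -1.54 -0.1   3.02] 0.5407
30 [520. 205.  72.] [ 0.38  0.28 -0.44 -1.39 -0.1   3.02] 0.51
45 [529. 193.  72.] [ 0.28  0.31 -0.38 -1.24 -0.35  3.02] 0.5484
60 [541. 184.  72.] [ 0.17  0.38 -0.26 -1.11 -0.66  3.02] 0.5992
75 [556. 178.  72.] [ 0.09  0.51 -0.08 -1.03 -1.    3.02] 0.6495
90 [571. 176.  72.] [ 0.04  0.68  0.16 -1.   -1.37  3.02] 0.6859
105 [586. 178.  72.] [ 0.02  0.9   0.47 -1.06 -1.79  3.02] 0.69
120 [601. 184.  72.] [ 0.01  0.99  0.56 -1.13 -1.92 -2.57] 0.0
135 [613. 193.  72.] [ 0.08  1.1   0.81 -1.08 -2.14 -2.62] 0.0
150 [622. 205.  72.] [ 0.16  1.22  1.08 -1.08 -2.37 -2.68] 0.0
165 [628. 220.  72.] [ 0.23  1.34  1.36 -1.16 -2.62 -2.79] 0.0
180 [630. 235.  72.] [ 0.32  1.37  1.47 -1.07 -2.72 -2.69] 0.1148
195 [628. 250.  72.] [ 0.47  1.39  1.47 -0.63 -2.75 -2.24] 0.221
210 [622. 265.  72.] [ 0.62  1.49  1.47 -0.07 -2.78 -1.66] 0.1881
225 [613. 277.  72.] [ 0.7   1.59  1.47  0.31 -2.76 -1.26] 0.0427
240 [601. 286.  72.] [ 0.78  1.38  0.95  0.41 -2.43 -1.19] 0.0
```

```bash
python3 - <<'E'
from fk import *
k,e=fit()
q0=env.sense()["joints"]
rng=np.random.default_rng(0)
for ps in range(225,365,15):
    Rf,u=upright(np.radians(ps)); P=np.array([571,235,5])-Rf@u
    S=[ik(P,Rf,np.array(g),k) for g in [q0,[.8,1.3,.9,.4,-2.4,-1.2]]+[[rng.uniform(0,1.5),rng.uniform(.2,1.4),rng.uniform(-.8,1.2),rng.uniform(-2.5,1.7),rng.uniform(-2.5,-.3),rng.uniform(-3,3)] for _ in range(14)]]
    out={tuple(a.round(2)) for a,b in S if b<1e-3}
    print(ps,P.round(0),[ [float(v) for v in a] for a in out])
E
```

```text
225 [613. 277.  72.] []
240 [601. 286.  72.] [[0.78, 1.38, 0.95, 0.41, -2.43, -1.19]]
255 [586. 292.  72.] [[0.86, 1.24, 0.58, 0.53, -2.17, -1.14]]
270 [571. 294.  72.] [[0.94, 1.12, 0.26, 0.66, -1.93, -1.15]]
285 [556. 292.  72.] [[1.01, 1.0, -0.05, 0.81, -1.71, -1.19]]
300 [541. 286.  72.] [[1.05, 0.9, -0.35, 1.01, -1.52, -1.29]]
315 [529. 277.  72.] [[1.04, 0.8, -0.63, 1.29, -1.39, -1.43]]
330 [520. 265.  72.] []
345 [514. 250.  72.] []
360 [512. 235.  72.] []
```

```bash
cat >> fk.py <<'E'
def rel(s,P,R):
    Rc=np.array(s["orientation"]);return np.round(Rc.T@(P-np.array(s["tool_pos"])),0).tolist(),np.round(Ro.from_matrix(Rc.T@R).as_rotvec(),3).tolist()
E
cat > plan.py <<'E'
from fk import *
import sys
k,e=fit();s=env.sense();q0=np.array(s["joints"])
Rf,u=upright(np.radians(285));P=np.array([571,235,5])-Rf@u
qt,err=ik(P+[0,0,150],Rf,np.array([1,.7,0,.8,-1.7,-1.2]),k);print("target",qt.round(2),err)
n=int(sys.argv[1])
for i in range(1,n+1):
    q=q0+(qt-q0)*i/n;p,R=fk(q,k);print(i,p.round(0),R[:,0].round(2),"h",(R@tamper_tool()[0]).round(2),"foot",(p+R@u).round(0), rel(s,p,R) if i<3 else "")
E
python3 plan.py 6
```

```text
target [ 1.    0.82 -0.01  0.85 -1.85 -1.02] 4.5597923982743186e-10
1 [503.  67. 225.] [-0.33  0.55 -0.77] h [0.86 0.45 0.24] foot [437.  76. 165.] ([53.0, -66.0, -5.0], [0.617, 0.011, -0.415])
2 [483.  62. 181.] [-0.52  0.19 -0.83] h [ 0.94  0.19 -0.28] foot [401.  63. 146.] ([77.0, -107.0, -5.0], [1.126, -0.285, -0.826])
3 [489.  65. 168.] [-0.56 -0.23 -0.79] h [ 0.92 -0.24 -0.3 ] foot [405.  64. 136.] 
4 [516.  96. 178.] [-0.42 -0.62 -0.66] h [ 0.89 -0.43  0.17] foot [442.  82. 128.] 
5 [546. 171. 199.] [-0.13 -0.88 -0.46] h [ 0.62 -0.23  0.75] foot [506. 130. 131.] 
6 [556. 292. 222.] [ 0.25 -0.94 -0.22] h [-0.  0.  1.] foot [571. 235. 155.]
```

Call:
apply_moves:
  moves:
    - {"hand": 1, "xyz": [20, -30, -3], "angular": [0.617, 0.011, -0.415]}
    - {"hand": 1, "xyz": [30, -40, -5], "angular": [0.617, 0.011, -0.415]}
    - {"hand": 1, "xyz": [30, -40, -5], "angular": [0.617, 0.011, -0.415]}
    - {"hand": 1, "xyz": [30, -50, -5], "angular": [0.617, 0.011, -0.415]}
    - {"hand": 1, "xyz": [30, -60, -5], "angular": [0.617, 0.011, -0.415]}
    - {"hand": 1, "xyz": [30, -60, -5], "angular": [0.8, -0.1, -0.56]}
    - {"hand": 1, "xyz": [30, -60, -5], "angular": [0.9, -0.16, -0.65]}
    - {"hand": 1, "xyz": [30, -60, -5], "angular": [1.0, -0.2, -0.72]}

```text
clock: 4.98
tool_pos: [507.4, 50.6, 243.0]
orientation: [[-0.379, 0.859, 0.344], [0.402, 0.488, -0.775], [-0.833, -0.155, -0.53]]
wrist_force: [0.4, 0.4, -4.0]
grip_width: 24.1
```

```bash
python3 -c "
from h import *
log()"; python3 plan.py 4
```

```text
t 4.98 p [507.4, 50.6, 243.0] q [0.118, 0.439, 0.273, -0.469, -1.758, 1.919] F [0.4, 0.4, -4.0] w 24.1
R [[-0.379, 0.859, 0.344], [0.402, 0.488, -0.775], [-0.833, -0.155, -0.53]]
target [ 1.    0.82 -0.01  0.85 -1.85 -1.02] 4.558287222775269e-10
1 [498.  55. 200.] [-0.53 -0.04 -0.85] h [ 0.94 -0.06 -0.33] foot [415.  55. 166.] ([41.0, 1.0, 16.0], [0.645, -0.417, -0.243])
2 [516.  82. 193.] [-0.46 -0.51 -0.73] h [ 0.9  -0.43  0.03] foot [439.  74. 147.] ([51.0, 30.0, 6.0], [1.147, -1.011, -0.088])
3 [547. 157. 206.] [-0.17 -0.85 -0.5 ] h [ 0.66 -0.28  0.69] foot [500. 121. 139.] 
4 [556. 292. 222.] [ 0.25 -0.94 -0.22] h [-0.  0.  1.] foot [571. 235. 155.]
```

Call:
apply_moves:
  moves:
    - {"hand": 1, "xyz": [10, 0, 8], "angular": [0.645, -0.417, -0.243]}
    - {"hand": 1, "xyz": [20, 0, 16], "angular": [0.645, -0.417, -0.243]}
    - {"hand": 1, "xyz": [20, 0, 16], "angular": [0.645, -0.417, -0.243]}
    - {"hand": 1, "xyz": [20, 0, 16], "angular": [0.645, -0.417, -0.243]}
    - {"hand": 1, "xyz": [20, 10, 12], "angular": [0.645, -0.417, -0.243]}
    - {"hand": 1, "xyz": [20, 10, 10], "angular": [0.645, -0.417, -0.243]}
    - {"hand": 1, "xyz": [20, 20, 8], "angular": [0.8, -0.6, -0.2]}
    - {"hand": 1, "xyz": [20, 20, 8], "angular": [0.9, -0.71, -0.17]}

```text
clock: 5.65
tool_pos: [521.2, 63.3, 218.1]
orientation: [[-0.49, 0.865, -0.109], [-0.166, -0.215, -0.962], [-0.856, -0.453, 0.249]]
wrist_force: [-0.6, -0.7, -3.7]
grip_width: 24.3
```

```bash
python3 -c "
from h import *
log()"; python3 plan.py 3
```

```text
t 5.65 p [521.2, 63.3, 218.1] q [0.398, 0.553, 0.25, -0.038, -1.809, 0.999] F [-0.6, -0.7, -3.7] w 24.3
R [[-0.49, 0.865, -0.109], [-0.166, -0.215, -0.962], [-0.856, -0.453, 0.249]]
target [ 1.    0.82 -0.01  0.85 -1.85 -1.02] 4.5542909288899744e-10
1 [534.  97. 208.] [-0.4  -0.57 -0.72] h [ 0.89 -0.44  0.16] foot [462.  86. 156.] ([-4.0, 8.0, -37.0], [0.554, -0.39, 0.222])
2 [554. 172. 215.] [-0.13 -0.86 -0.49] h [ 0.61 -0.26  0.75] foot [513. 133. 145.] ([-31.0, 6.0, -109.0], [1.015, -0.559, 0.753])
3 [556. 292. 222.] [ 0.25 -0.94 -0.22] h [-0.  0.  1.] foot [571. 235. 155.]
```

Call:
apply_moves:
  moves:
    - {"hand": 1, "xyz": [-10, 4, -12], "angular": [0.554, -0.39, 0.222]}
    - {"hand": 1, "xyz": [-10, 8, -25], "angular": [0.554, -0.39, 0.222]}
    - {"hand": 1, "xyz": [-10, 8, -37], "angular": [0.554, -0.39, 0.222]}
    - {"hand": 1, "xyz": [-10, 8, -37], "angular": [0.554, -0.39, 0.222]}
    - {"hand": 1, "xyz": [-15, 8, -50], "angular": [0.554, -0.39, 0.222]}
    - {"hand": 1, "xyz": [-20, 8, -60], "angular": [0.7, -0.44, 0.39]}
    - {"hand": 1, "xyz": [-24, 8, -70], "angular": [0.78, -0.47, 0.48]}
    - {"hand": 1, "xyz": [-27, 8, -85], "angular": [0.86, -0.5, 0.57]}

```text
clock: 6.32
tool_pos: [551.3, 148.6, 216.6]
orientation: [[-0.262, 0.767, -0.585], [-0.698, -0.57, -0.434], [-0.666, 0.295, 0.685]]
wrist_force: [1.0, -0.3, -3.3]
grip_width: 24.4
```

```bash
python3 -c "
from h import *
log()"; python3 plan.py 2
```

```text
t 6.32 p [551.3, 148.6, 216.6] q [0.711, 0.677, 0.17, 0.378, -1.822, 0.042] F [1.0, -0.3, -3.3] w 24.4
R [[-0.262, 0.767, -0.585], [-0.698, -0.57, -0.434], [-0.666, 0.295, 0.685]]
target [ 1.    0.82 -0.01  0.85 -1.85 -1.02] 4.5586243219540723e-10
1 [559. 206. 220.] [-0.04 -0.89 -0.46] h [ 0.5  -0.2   0.84] foot [530. 163. 147.] ([-44.0, -26.0, -27.0], [0.43, -0.02, 0.368])
2 [556. 292. 222.] [ 0.25 -0.94 -0.22] h [-0.  0.  1.] foot [571. 235. 155.] ([-105.0, -77.0, -61.0], [0.821, 0.202, 0.734])
```

Call:
apply_moves:
  moves:
    - {"hand": 1, "xyz": [-25, -18, -15], "angular": [0.43, -0.02, 0.368]}
    - {"hand": 1, "xyz": [-44, -30, -27], "angular": [0.43, -0.02, 0.368]}
    - {"hand": 1, "xyz": [-60, -40, -35], "angular": [0.43, -0.02, 0.368]}
    - {"hand": 1, "xyz": [-75, -50, -45], "angular": [0.43, -0.02, 0.368]}
    - {"hand": 1, "xyz": [-90, -64, -52], "angular": [0.821, 0.202, 0.734]}
    - {"hand": 1, "xyz": [-105, -77, -61], "angular": [0.821, 0.202, 0.734]}
    - {"hand": 1, "xyz": [-105, -77, -61], "angular": [0.821, 0.202, 0.734]}
    - {"hand": 1, "xyz": [-105, -77, -61], "angular": [0.821, 0.202, 0.734]}

```text
clock: 6.98
tool_pos: [555.3, 294.4, 221.2]
orientation: [[0.202, 0.178, -0.963], [-0.932, -0.266, -0.245], [-0.299, 0.947, 0.113]]
wrist_force: [-0.3, -1.4, -3.2]
grip_width: 24.5
```

```bash
python3 -c "
from h import *
log()"; python3 plan.py 1
```

```text
t 6.98 p [555.3, 294.4, 221.2] q [0.995, 0.814, 0.053, 0.783, -1.854, -0.888] F [-0.3, -1.4, -3.2] w 24.5
R [[0.202, 0.178, -0.963], [-0.932, -0.266, -0.245], [-0.299, 0.947, 0.113]]
target [ 1.    0.82 -0.01  0.85 -1.85 -1.02] 4.5517426700318206e-10
1 [556. 292. 222.] [ 0.25 -0.94 -0.22] h [-0.  0.  1.] foot [571. 235. 155.] ([2.0, 1.0, 0.0], [0.105, 0.042, 0.083])
```

Call:
apply_moves:
  moves:
    - {"hand": 1, "xyz": [2, 1, 0], "angular": [0.105, 0.042, 0.083]}
    - {"hand": 1, "xyz": [12, -30, -4], "angular": [0.105, 0.042, 0.083]}
    - {"hand": 1, "xyz": [22, -60, -7], "angular": [0.105, 0.042, 0.083]}
    - {"hand": 1, "xyz": [32, -94, -11], "angular": [0.105, 0.042, 0.083]}
    - {"hand": 1, "xyz": [32, -94, -11], "angular": [0.105, 0.042, 0.083]}

```text
clock: 7.4
tool_pos: [554.2, 290.5, 114.0]
orientation: [[0.249, 0.066, -0.966], [-0.943, -0.209, -0.258], [-0.219, 0.976, 0.01]]
wrist_force: [-0.4, -1.7, -5.3]
grip_width: 24.4
```

```bash
python3 - <<'E'
from fk import *
s=log()
for n in ("scene","top","wrist"):
    d=get_image(n);cv2.imwrite(f"pics/e_{n}.png",d["frame"])
    if n=="scene": cv2.imwrite("pics/e_s.png",cv2.resize(d["frame"][130:280,260:420],None,fx=4.5,fy=4,interpolation=2))
Rf,u=upright(np.radians(285));P=np.array([571,235,5])-Rf@u
R=np.array(s["orientation"]);print("h",R@tamper_tool()[0],"foot",np.array(s["tool_pos"])+R@u)
go(P,Rf[:,0],Rf[:,2])
E
```

```text
t 7.4 p [554.2, 290.5, 114.0] q [1.007, 0.946, -0.051, 0.813, -1.749, -1.144] F [-0.4, -1.7, -5.3] w 24.4
R [[0.249, 0.066, -0.966], [-0.943, -0.209, -0.258], [-0.219, 0.976, 0.01]]
h [0.00838699 0.00585922 0.99989339] foot [568.84033839 232.93494497  47.17193145]
xyz [11.8, -49.2, 0.6] ang [-0.001, -0.001, 0.0]
```

View pics/e_s.png

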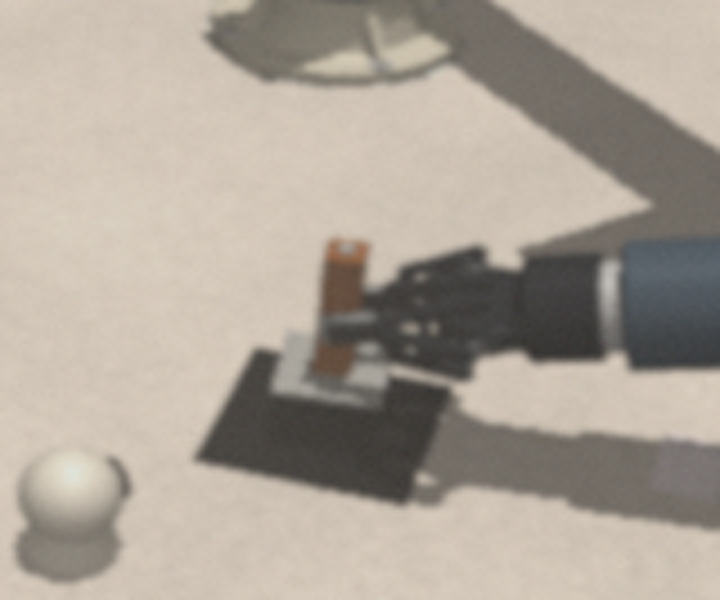

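View pics/e_wrist.png

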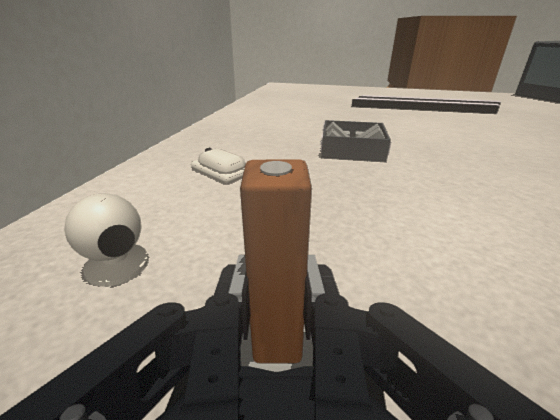

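View pics/e_top.png

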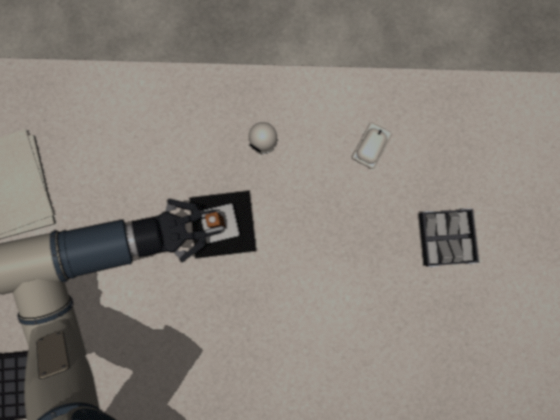

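The tamper hangs upright over the middle of the pad, with the plate at about (222,222) in the top view and the pad at (222,224). I'll lower it.

Call:
apply_moves:
  moves:
    - {"hand": 1, "xyz": [6, -25, 0], "angular": [0, 0, 0]}
    - {"hand": 1, "xyz": [10, -44, 0], "angular": [0, 0, 0]}
    - {"hand": 1, "xyz": [10, -44, 0], "angular": [0, 0, 0]}
    - {"hand": 1, "xyz": [10, -44, 0], "angular": [0, 0, 0]}

```text
clock: 7.88
tool_pos: [556.7, 293.4, 79.4]
orientation: [[0.254, 0.056, -0.966], [-0.941, -0.216, -0.26], [-0.223, 0.975, -0.002]]
wrist_force: [0.1, 0.1, -2.4]
grip_width: 24.2
```

```bash
python3 - <<'E'
from fk import *
s=log()
Rf,u=upright(np.radians(285));P=np.array([571,235,5])-Rf@u
R=np.array(s["orientation"]);print("h",R@tamper_tool()[0],"foot",np.array(s["tool_pos"])+R@u)
go(P,Rf[:,0],Rf[:,2])
d=get_image("scene");cv2.imwrite("pics/f_s.png",cv2.resize(d["frame"][170:270,290:400],None,fx=6,fy=6,interpolation=2))
E
```

```text
t 7.88 p [556.7, 293.4, 79.4] q [1.007, 0.994, -0.044, 0.81, -1.715, -1.186] F [0.1, 0.1, -2.4] w 24.2
R [[0.254, 0.056, -0.966], [-0.941, -0.216, -0.26], [-0.223, 0.975, -0.002]]
h [-0.00282954 -0.00176008  0.99994018] foot [572.15552168 236.33122202  12.22213208]
xyz [2.5, -6.9, 1.2] ang [-0.003, -0.001, 0.001]
```

View pics/f_s.png

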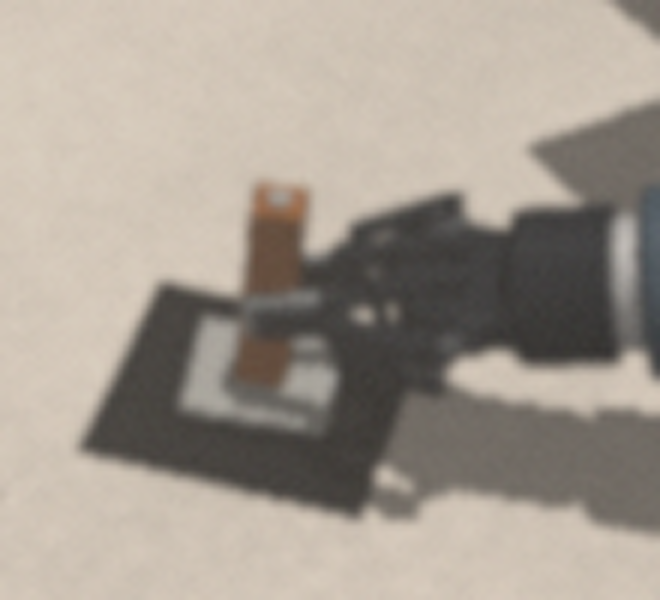

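Call:
apply_moves:
  moves:
    - {"hand": 1, "xyz": [0.7, -3, 0], "angular": [0, 0, 0]}
    - {"hand": 1, "xyz": [1.3, -6, 0], "angular": [0, 0, 0]}
    - {"hand": 1, "xyz": [1.4, -6.5, 0], "angular": [0, 0, 0]}
    - {"hand": 1, "xyz": [1.4, -6.5, 0], "angular": [0, 0, 0]}

```text
clock: 8.27
tool_pos: [556.9, 293.8, 73.7]
orientation: [[0.254, 0.054, -0.966], [-0.941, -0.217, -0.26], [-0.224, 0.975, -0.004]]
wrist_force: [0.6, -0.2, -4.3]
grip_width: 24.4
```

Call:
apply_moves:
  moves:
    - {"hand": 1, "xyz": [0.4, -2, 0], "angular": [0, 0, 0]}
    - {"hand": 1, "xyz": [0.7, -3, 0], "angular": [0, 0, 0]}
    - {"hand": 1, "xyz": [0.7, -3, 0], "angular": [0, 0, 0]}

```text
clock: 8.52
tool_pos: [556.9, 293.9, 71.2]
orientation: [[0.254, 0.054, -0.966], [-0.941, -0.216, -0.26], [-0.223, 0.975, -0.005]]
wrist_force: [-1.7, -0.3, 0.3]
grip_width: 24.2
```

Call:
apply_moves:
  moves:
    - {"hand": 1, "xyz": [0.2, -1, 0], "angular": [0, 0, 0]}
    - {"hand": 1, "xyz": [0.2, -1, 0], "angular": [0, 0, 0]}
    - {"hand": 0.5, "xyz": [0.2, -1, 0], "angular": [0, 0, 0]}
    - {"hand": 0, "xyz": [0.2, -1, 0], "angular": [0, 0, 0]}
    - {"hand": 0, "xyz": [0.2, -1, 0], "angular": [0, 0, 0]}
    - {"hand": 0, "xyz": [0.2, -1, 0], "angular": [0, 0, 0]}
    - {"hand": 0, "xyz": [0.2, -1, 0], "angular": [0, 0, 0]}

```text
clock: 9.1
tool_pos: [556.9, 294.0, 70.1]
orientation: [[0.255, 0.054, -0.966], [-0.941, -0.216, -0.26], [-0.223, 0.975, -0.004]]
wrist_force: [-0.4, -0.3, -0.3]
grip_width: 82.6
```

```bash
python3 - <<'E'
from fk import *
s=log()
d=get_image("scene");cv2.imwrite("pics/g_s.png",cv2.resize(d["frame"][170:270,290:400],None,fx=6,fy=6,interpolation=2))
d=get_image("wrist");cv2.imwrite("pics/g_w.png",d["frame"])
E
```

```text
t 9.1 p [556.9, 294.0, 70.1] q [1.008, 1.007, -0.042, 0.81, -1.707, -1.196] F [-0.4, -0.3, -0.3] w 82.6
R [[0.255, 0.054, -0.966], [-0.941, -0.216, -0.26], [-0.223, 0.975, -0.004]]
```

View pics/g_s.png

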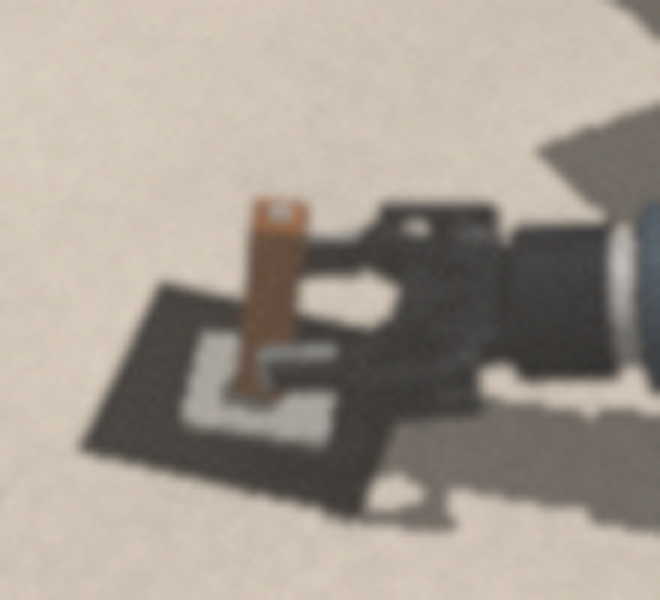

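View pics/g_w.png

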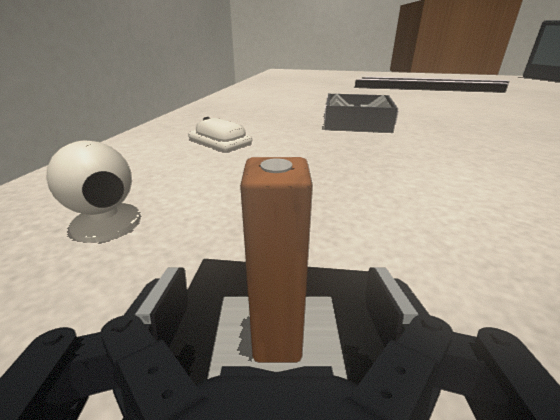

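The tamper stands freely on the pad, with its top at about (277,166) in the wrist view. I'll measure it, back off and plan the top grasp.

```bash
python3 - <<'E'
from fk import *
s=env.sense();d=get_image("wrist");T=wristT(s,d)
print("top dot",cast(d,[[276.5,165.5],[243,183],[311,183],[247,158],[307,158]],116,T).round(1).tolist())
print("plate corners far",cast(d,[[222,298],[330,298]],11,T).round(1).tolist())
k,e=fit()
R=np.array(s["orientation"]);u=tamper_tool()[1];print("foot",np.array(s["tool_pos"])+R@u, e)
rng=np.random.default_rng(1)
for C in ([572,236],[552,-261]):
  for yaw in (15,105,195,285) if C[1]>0 else (4.6,94.6,184.6,274.6):
    a=np.radians(yaw);z=np.array([np.cos(a),np.sin(a),0]);x=np.array([0,0,-1.]);Rt=np.c_[x,np.cross(z,x),z]
    S=[ik(np.array([*C,150]),Rt,np.array(g),k) for g in [[.6*np.sign(C[1]),.5,0,0,-1.3,t] for t in (-2.5,-1,0,1,2.5)]]
    print(C,yaw,[a.round(2).tolist() for a,b in S if b<1e-3][:2])
E
```

```text
top dot [[572.4, 235.4, 116.0], [579.5, 253.0, 116.0], [557.1, 247.1, 116.0], [585.9, 230.9, 116.0], [562.5, 224.8, 116.0]]
plate corners far [[614.9, 213.7, 11.0], [547.8, 195.9, 11.0]]
foot [572.56144182 236.95561724   2.96160637] 0.0002855580119458523
[572, 236] 15 [[0.64, 0.47, 0.03, 0.0, -1.13, 2.76], [0.64, 0.47, 0.03, 0.0, -1.13, 2.76]]
[572, 236] 105 [[0.64, 0.47, 0.03, -0.0, -1.13, -1.95], [0.64, 0.47, 0.03, -0.0, -1.13, -1.95]]
[572, 236] 195 [[0.64, 0.47, 0.03, 0.0, -1.13, -0.38], [0.64, 0.47, 0.03, -0.0, -1.13, -0.38]]
[572, 236] 285 [[0.64, 0.47, 0.03, 0.0, -1.13, 1.19], [0.64, 0.47, 0.03, 0.0, -1.13, 1.19]]
[552, -261] 4.6 [[-0.19, 0.46, 0.0, -0.0, -1.12, -2.88], [-0.19, 0.46, 0.0, -0.0, -1.12, -2.88]]
[552, -261] 94.6 [[-0.19, 0.46, 0.0, -0.0, -1.12, -1.3], [-0.19, 0.46, 0.0, -0.0, -1.12, -1.3]]
[552, -261] 184.6 [[-0.19, 0.46, 0.0, -0.0, -1.12, 0.27], [-0.19, 0.46, 0.0, -0.0, -1.12, 0.27]]
[552, -261] 274.6 [[-0.19, 0.46, 0.0, 0.0, -1.12, 1.84], [-0.19, 0.46, 0.0, -0.0, -1.12, 1.84]]
```

Call:
apply_moves:
  moves:
    - {"hand": 0, "xyz": [-25, 0, 0], "angular": [0, 0, 0]}
    - {"hand": 0, "xyz": [-60, 0, 0], "angular": [0, 0, 0]}
    - {"hand": 0, "xyz": [-85, 0, 0], "angular": [0, 0, 0]}
    - {"hand": 0, "xyz": [-95, 40, 0], "angular": [0, 0, 0]}
    - {"hand": 0, "xyz": [-105, 80, 0], "angular": [0, 0, 0]}
    - {"hand": 0, "xyz": [-115, 120, 0], "angular": [0, 0, 0]}
    - {"hand": 0, "xyz": [-125, 160, 0], "angular": [0, 0, -0.12]}
    - {"hand": 0, "xyz": [-125, 180, 0], "angular": [0, 0, -0.24]}

```text
clock: 9.92
tool_pos: [534.7, 374.0, 277.0]
orientation: [[0.238, 0.112, -0.965], [-0.859, -0.439, -0.263], [-0.453, 0.892, -0.008]]
wrist_force: [2.0, 0.5, 2.0]
grip_width: 85.8
```

```bash
python3 - <<'E'
from h import *
s=log();go([572.4,235.8,225],[0,0,-1],[-.966,-.26,0])
E
```

```text
t 9.92 p [534.7, 374.0, 277.0] q [1.079, 0.789, 0.281, 0.714, -1.921, -0.883] F [2.0, 0.5, 2.0] w 85.8
R [[0.238, 0.112, -0.965], [-0.859, -0.439, -0.263], [-0.453, 0.892, -0.008]]
xyz [151.3, 18.5, 0.4] ang [-0.001, -0.009, -1.101]
```

Call:
apply_moves:
  moves:
    - {"hand": 0, "xyz": [20, 20, 0], "angular": [0, -0.001, -0.12]}
    - {"hand": 0, "xyz": [40, 30, 0], "angular": [0, -0.002, -0.25]}
    - {"hand": 0, "xyz": [70, 40, 0], "angular": [0, -0.003, -0.37]}
    - {"hand": 0, "xyz": [100, 55, 0], "angular": [0, -0.004, -0.5]}
    - {"hand": 0, "xyz": [128, 65, 0], "angular": [0, -0.005, -0.62]}
    - {"hand": 0, "xyz": [128, 65, 0], "angular": [0, -0.006, -0.74]}
    - {"hand": 0, "xyz": [128, 65, 0], "angular": [0, -0.007, -0.87]}
    - {"hand": 0, "xyz": [128, 65, 0], "angular": [0, -0.009, -1.1]}

```text
clock: 10.58
tool_pos: [572.4, 235.3, 278.3]
orientation: [[0.031, 0.257, -0.966], [-0.1, -0.961, -0.259], [-0.995, 0.104, -0.004]]
wrist_force: [0.2, -0.7, 0.4]
grip_width: 85.4
```

```bash
python3 - <<'E'
from h import *
s=log();go([572.4,235.8,225],[0,0,-1],[-.966,-.26,0])
E
```

```text
t 10.58 p [572.4, 235.3, 278.3] q [0.688, 0.408, 0.22, 0.098, -1.423, -0.443] F [0.2, -0.7, 0.4] w 85.4
R [[0.031, 0.257, -0.966], [-0.1, -0.961, -0.259], [-0.995, 0.104, -0.004]]
xyz [52.9, -6.1, 0.0] ang [-0.001, -0.004, -0.104]
```

Call:
apply_moves:
  moves:
    - {"hand": 0, "xyz": [35, -4, 0], "angular": [-0.001, -0.004, -0.104]}
    - {"hand": 0, "xyz": [53, -6, 0], "angular": [-0.001, -0.004, -0.104]}
    - {"hand": 0, "xyz": [53, -6, 0], "angular": [-0.001, -0.004, -0.104]}

```text
clock: 10.83
tool_pos: [571.0, 233.7, 221.3]
orientation: [[-0.007, 0.256, -0.967], [-0.002, -0.967, -0.256], [-1.0, 0.001, 0.007]]
wrist_force: [-1.2, 0.2, -0.6]
grip_width: 85.2
```

```bash
python3 - <<'E'
from h import *
s=log();d=get_image("wrist");cv2.imwrite("pics/i_w.png",d["frame"]);d=get_image("top");cv2.imwrite("pics/i_t.png",d["frame"])
go([572.4,235.8,139],[0,0,-1],[-.966,-.26,0])
E
```

```text
t 10.83 p [571.0, 233.7, 221.3] q [0.64, 0.425, 0.143, -0.002, -1.295, -0.381] F [-1.2, 0.2, -0.6] w 85.2
R [[-0.007, 0.256, -0.967], [-0.002, -0.967, -0.256], [-1.0, 0.001, 0.007]]
xyz [85.9, -0.6, -0.3] ang [-0.0, 0.001, -0.002]
```

View pics/i_w.png

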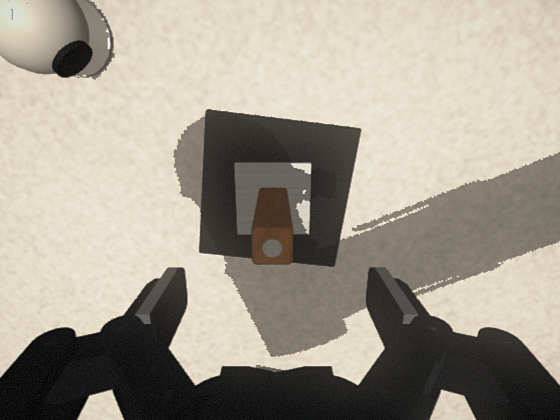

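The tamper stands square on the pad, aligned with the jaws; its top dot is at (272,247). Now I'll refine the centre.

```bash
python3 - <<'E'
from h import *
s=env.sense();d=get_image("wrist");T=wristT(s,d)
print(cast(d,[[272,247]],116,T).round(1), cast(d,[[236,163],[311,163],[311,234],[237,234]],11,T).round(1).tolist())
print("pad",cast(d,[[207,110],[360,129],[334,266],[200,251]],5,T)[:,:2].round(1).tolist())
E
```

```text
[[573.7 239.3 116. ]] [[615.8, 213.8, 11.0], [549.5, 196.0, 11.0], [529.0, 263.0, 11.0], [599.3, 281.8, 11.0]]
pad [[651.5, 175.6], [514.8, 155.8], [494.1, 293.3], [631.8, 312.5]]
```

```bash
python3 - <<'E'
from h import *
s=log();go([573,237.5,139],[0,0,-1],[-.966,-.26,0])
E
```

```text
t 10.98 p [572.7, 236.0, 225.9] q [0.644, 0.423, 0.15, 0.002, -1.298, -0.381] F [0.3, 0.3, 0.7] w 85.1
R [[0.001, 0.26, -0.966], [-0.002, -0.966, -0.26], [-1.0, 0.002, -0.001]]
xyz [86.9, -1.5, -0.6] ang [0.0, -0.001, -0.002]
```

Call:
apply_moves:
  moves:
    - {"hand": 0, "xyz": [40, -1.5, -0.6], "angular": [0, 0, 0]}
    - {"hand": 0, "xyz": [75, -1.5, -0.6], "angular": [0, 0, 0]}
    - {"hand": 0, "xyz": [87, -1.5, -0.6], "angular": [0, 0, 0]}
    - {"hand": 0.6, "xyz": [87, -1.5, -0.6], "angular": [0, 0, 0]}
    - {"hand": 1, "xyz": [87, -1.5, -0.6], "angular": [0, 0, 0]}
    - {"hand": 1, "xyz": [87, -1.5, -0.6], "angular": [0, 0, 0]}
    - {"hand": 1, "xyz": [87, -1.5, -0.6], "angular": [0, 0, 0]}
    - {"hand": 1, "xyz": [87, -1.5, -0.6], "angular": [0, 0, 0]}
  squeeze: 110

```text
clock: 11.65
tool_pos: [573.5, 238.0, 140.8]
orientation: [[0.003, 0.261, -0.965], [-0.0, -0.965, -0.261], [-1.0, 0.001, -0.003]]
wrist_force: [-1.3, -1.5, -1.2]
grip_width: 25.6
```

```bash
python3 - <<'E'
from h import *
s=log();d=get_image("wrist");cv2.imwrite("pics/j_w.png",d["frame"])
E
```

```text
t 11.65 p [573.5, 238.0, 140.8] q [0.646, 0.483, 0.019, 0.002, -1.104, -0.383] F [-1.3, -1.5, -1.2] w 25.6
R [[0.003, 0.261, -0.965], [-0.0, -0.965, -0.261], [-1.0, 0.001, -0.003]]
```

View pics/j_w.png

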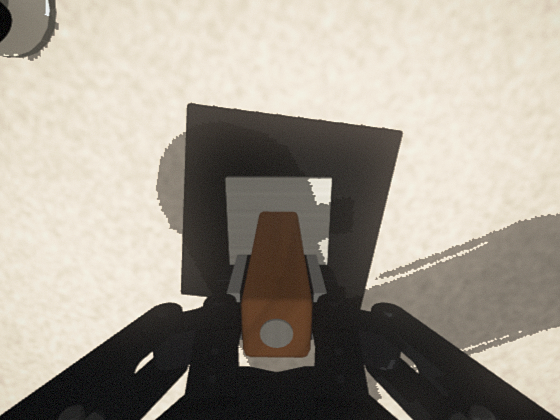

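```bash
python3 - <<'E'
from h import *
s=log();d=get_image("wrist");T=wristT(s,d)
p=cast(d,[[225,178],[331,178]],11,T);R=np.array(s["orientation"])
print((p-np.array(s["tool_pos"]))@R)
a=np.radians(184.6);go([552,-120,280],[0,0,-1],[np.cos(a),np.sin(a),0])
E
```

```text
t 11.7 p [573.6, 238.0, 140.8] q [0.646, 0.483, 0.019, 0.003, -1.104, -0.383] F [-2.5, 0.7, 4.8] w 25.1
R [[0.004, 0.261, -0.965], [-0.0, -0.965, -0.261], [-1.0, 0.001, -0.004]]
[[129.9296387   35.84989932 -33.38852997]
 [129.67889959  35.91015997  35.85190637]]
xyz [-139.3, 340.1, 113.7] ang [0.183, -0.004, -0.001]
```

Call:
apply_moves:
  moves:
    - {"hand": 1, "xyz": [-40, 0, 0], "angular": [0, 0, 0]}
    - {"hand": 1, "xyz": [-80, 0, 0], "angular": [0, 0, 0]}
    - {"hand": 1, "xyz": [-120, 10, 4], "angular": [0, 0, 0]}
    - {"hand": 1, "xyz": [-139, 340, 114], "angular": [0.183, -0.004, -0.001]}
    - {"hand": 1, "xyz": [-139, 340, 114], "angular": [0.183, -0.004, -0.001]}
    - {"hand": 1, "xyz": [-139, 340, 114], "angular": [0.183, -0.004, -0.001]}
    - {"hand": 1, "xyz": [-139, 340, 114], "angular": [0.183, -0.004, -0.001]}
    - {"hand": 1, "xyz": [-139, 340, 114], "angular": [0.183, -0.004, -0.001]}

```text
clock: 12.42
tool_pos: [558.8, 17.9, 271.8]
orientation: [[-0.001, 0.081, -0.997], [0.001, -0.997, -0.081], [-1.0, -0.001, 0.001]]
wrist_force: [0.9, -1.5, -2.5]
grip_width: 24.7
```

```bash
python3 - <<'E'
from h import *
s=log();a=np.radians(184.6);go([552,-120,280],[0,0,-1],[np.cos(a),np.sin(a),0])
E
```

```text
t 12.42 p [558.8, 17.9, 271.8] q [0.311, 0.285, 0.068, -0.001, -1.355, -0.23] F [0.9, -1.5, -2.5] w 24.7
R [[-0.001, 0.081, -0.997], [0.001, -0.997, -0.081], [-1.0, -0.001, 0.001]]
xyz [-8.3, 136.8, 18.0] ang [0.001, 0.001, 0.001]
```

Call:
apply_moves:
  moves:
    - {"hand": 1, "xyz": [-8, 137, 18], "angular": [0, 0, 0]}
    - {"hand": 1, "xyz": [-8, 137, 18], "angular": [0, 0, 0]}
    - {"hand": 1, "xyz": [-8, 137, 18], "angular": [0, 0, 0]}
    - {"hand": 1, "xyz": [-8, 137, 18], "angular": [0, 0, 0]}
    - {"hand": 1, "xyz": [-8, 137, 18], "angular": [0, 0, 0]}
    - {"hand": 1, "xyz": [-8, 137, 18], "angular": [0, 0, 0]}

```text
clock: 12.92
tool_pos: [551.4, -121.1, 279.2]
orientation: [[-0.002, 0.078, -0.997], [0.001, -0.997, -0.078], [-1.0, -0.002, 0.002]]
wrist_force: [-0.2, 0.5, -3.2]
grip_width: 24.7
```

```bash
python3 - <<'E'
from h import *
s=log();d=get_image("wrist");cv2.imwrite("pics/k_w.png",d["frame"])
np.savez("k.npz",T=wristT(s,d))
E
```

```text
t 12.92 p [551.4, -121.1, 279.2] q [0.06, 0.294, 0.099, -0.002, -1.378, 0.019] F [-0.2, 0.5, -3.2] w 24.7
R [[-0.002, 0.078, -0.997], [0.001, -0.997, -0.078], [-1.0, -0.002, 0.002]]
```

View pics/k_w.png

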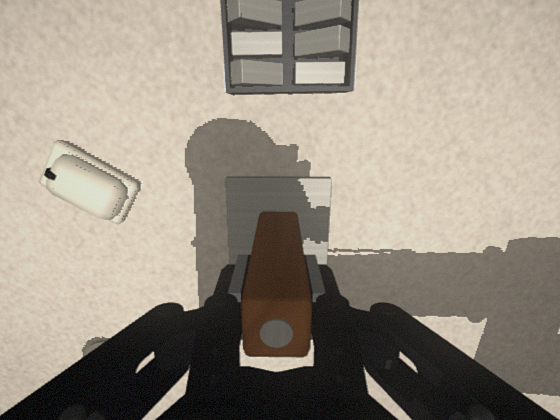

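The tray shows at the top edge of the image, partly cut off, with its near rim at v≈92. I'll move 60 mm closer.

Call:
apply_moves:
  moves:
    - {"hand": 1, "xyz": [0, 40, 0], "angular": [0, 0, 0]}
    - {"hand": 1, "xyz": [0, 60, 0], "angular": [0, 0, 0]}
    - {"hand": 1, "xyz": [0, 60, 0], "angular": [0, 0, 0]}
    - {"hand": 1, "xyz": [0, 60, 0], "angular": [0, 0, 0]}

```text
clock: 13.3
tool_pos: [556.5, -179.5, 278.4]
orientation: [[-0.003, 0.08, -0.997], [0.002, -0.997, -0.08], [-1.0, -0.002, 0.003]]
wrist_force: [-0.2, -0.3, -3.5]
grip_width: 24.8
```

```bash
python3 - <<'E'
from h import *
s=log();d=get_image("wrist");cv2.imwrite("pics/l_w.png",cv2.resize(d["frame"][0:200,150:430],None,fx=2.8,fy=2.8,interpolation=2))
T=wristT(s,d);np.savez("k.npz",T=T,f=d["frame"])
E
```

```text
t 13.3 p [556.5, -179.5, 278.4] q [-0.046, 0.334, 0.154, -0.002, -1.394, 0.126] F [-0.2, -0.3, -3.5] w 24.8
R [[-0.003, 0.08, -0.997], [0.002, -0.997, -0.08], [-1.0, -0.002, 0.003]]
```

View pics/l_w.png

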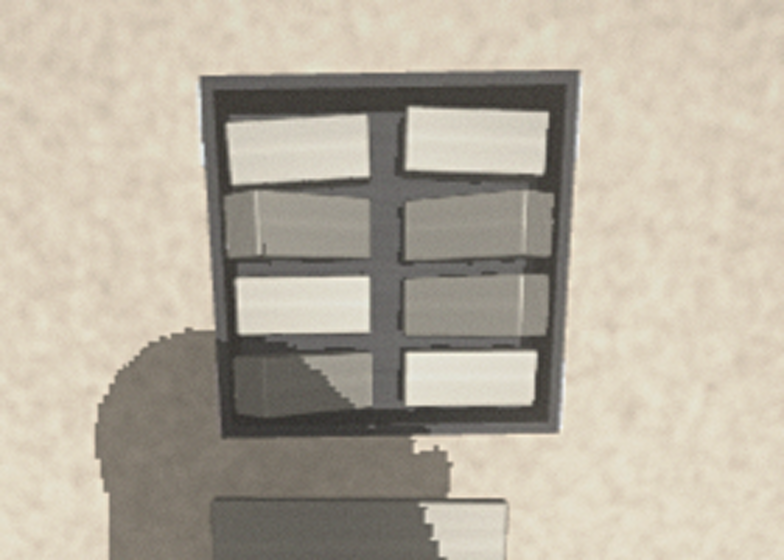

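The tray's rim corners are at crop pixels (200,76), (579,71), (558,432) and (222,437). The left column is the far row: slugs 1 and 3 from the bottom are propped. In the right, near column, slugs 2 and 3 are propped.

```bash
python3 - <<'E'
from h import *
z=np.load("k.npz");T=z["T"];d=get_image("wrist")
c=np.array([[200,76],[579,71],[558,432],[222,437]])/2.8+[150,0]
p=cast(d,c,42,T)[:,:2];print(p.round(1).tolist(),p.mean(0).round(1))
print([np.linalg.norm(p[i]-p[i-1]).round(1) for i in range(4)])
ex=(p[0]-p[1]+p[3]-p[2])/2;ey=(p[3]-p[0]+p[2]-p[1])/2
print(np.degrees(np.arctan2(ex[1],ex[0])),np.degrees(np.arctan2(-ey[0],ey[1])))
# slug ridge (z=50) 
c=np.array([[258,190],[263,255],[264,355],[264,415],[526,190],[524,260],[522,275],[520,335]])/2.8+[150,0]
print(cast(d,c,50,T)[:,:2].round(1).tolist())
# foot plate front corners, z=278-130+...
s=env.sense();zf=s["tool_pos"][2]-135.8+6
print(zf,(cast(d,np.array([[211,499],[507,501]])/2.8+[150,0],zf,T)-s["tool_pos"])@np.array(s["orientation"]))
E
```

```text
[[614.7, -321.0], [497.7, -331.8], [487.2, -221.0], [604.2, -210.0]] [ 550.9 -271. ]
[np.float64(111.5), np.float64(117.5), np.float64(111.3), np.float64(117.5)]
5.347895690961046 5.403780941357855
[[594.4, -289.3], [591.9, -270.3], [590.1, -239.4], [589.2, -219.8], [510.7, -296.0], [508.4, -275.5], [508.5, -271.0], [506.5, -252.5]]
148.97298124632562 [[129.62738278  36.73965332 -32.84785251]
 [129.81116347  36.12297141  36.08707471]]
```

The measured rim is 117.5 x 111.4 mm, which matches the tray. Now I'll plan the presses.

```bash
cat >> h.py <<'E'
def press(cx,cy,zu):
    a=np.radians(5.37);c,s_=np.cos(a),np.sin(a)
    W=np.array([550.9+cx*c-cy*s_,-271.0+cx*s_+cy*c,zu+135.8])
    z=np.array([-c,-s_,0]);x=np.array([0,0,-1.]);y=np.cross(z,x)
    P=W-1.2*y-1.5*z;print(P.round(1));go(P,x,z)
E
python3 - <<'E'
from h import *
press(16,12,75);press(16,12,34)
E
```

```text
[ 567.1 -256.2  210.8]
xyz [67.8, 78.3, -4.4] ang [-0.013, 0.003, 0.002]
[ 567.1 -256.2  169.8]
xyz [108.8, 78.4, -4.5] ang [-0.013, 0.003, 0.002]
```

Call:
apply_moves:
  moves:
    - {"hand": 1, "xyz": [10, 40, -4], "angular": [-0.013, 0.003, 0.002]}
    - {"hand": 1, "xyz": [30, 78, -4.4], "angular": [-0.013, 0.003, 0.002]}
    - {"hand": 1, "xyz": [68, 78, -4.4], "angular": [-0.013, 0.003, 0.002]}
    - {"hand": 1, "xyz": [68, 78, -4.4], "angular": [-0.013, 0.003, 0.002]}
    - {"hand": 1, "xyz": [68, 78, -4.4], "angular": [-0.013, 0.003, 0.002]}
  squeeze: 120

```text
clock: 13.82
tool_pos: [566.1, -254.9, 208.6]
orientation: [[-0.005, 0.095, -0.995], [0.002, -0.996, -0.095], [-1.0, -0.002, 0.005]]
wrist_force: [1.0, 0.3, -2.3]
grip_width: 24.9
```

```bash
python3 - <<'E'
from h import *
s=log();press(16,12,34)
for n in ("top","wrist","scene"):
    d=get_image(n);cv2.imwrite(f"pics/m_{n}.png",d["frame"])
    if n=="top":cv2.imwrite("pics/m_t.png",cv2.resize(d["frame"][190:285,390:500],None,fx=6,fy=6,interpolation=2))
E
```

```text
t 13.82 p [566.1, -254.9, 208.6] q [-0.172, 0.438, 0.131, -0.001, -1.268, 0.267] F [1.0, 0.3, -2.3] w 24.9
R [[-0.005, 0.095, -0.995], [0.002, -0.996, -0.095], [-1.0, -0.002, 0.005]]
[ 567.1 -256.2  169.8]
xyz [38.8, 1.5, -1.1] ang [0.001, 0.005, 0.002]
```

View pics/m_wrist.png

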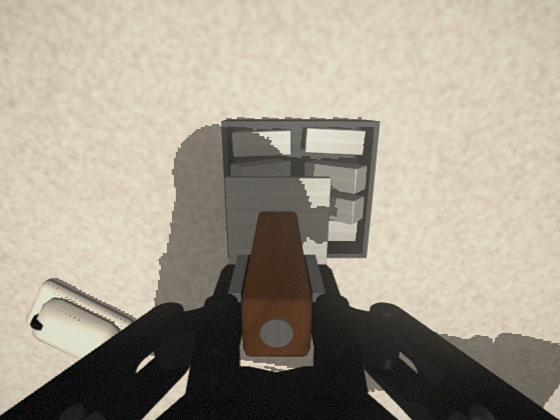

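View pics/m_t.png

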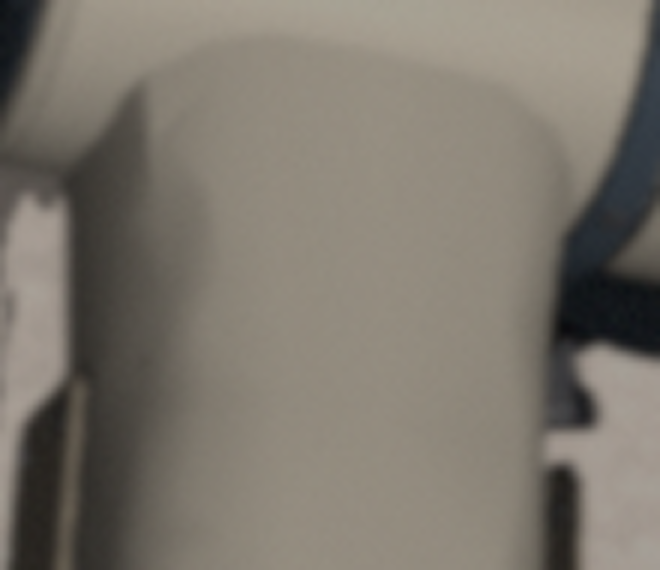

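```bash
python3 - <<'E'
from h import *
s=log();d=get_image("wrist");T=wristT(s,d)
cv2.imwrite("pics/m2.png",cv2.resize(d["frame"][100:280,200:400],None,fx=3.3,fy=3.3,interpolation=2))
zf=s["tool_pos"][2]-129.8
def tf(p):
    a=np.radians(5.37);p=p[:,:2]-[550.9,-271.0];return (p@np.array([[np.cos(a),-np.sin(a)],[np.sin(a),np.cos(a)]])).round(1).tolist()
print("plate",tf(cast(d,[[225.5,177.5],[331,178]],zf,T)))
print("rim",tf(cast(d,[[222,121],[380,121.5],[367,258]],42,T)))
press(16,12,34)
E
```

```text
t 13.97 p [568.6, -255.3, 213.8] q [-0.171, 0.434, 0.137, 0.001, -1.268, 0.267] F [-0.3, -0.3, -2.2] w 25.2
R [[0.005, 0.096, -0.995], [-0.002, -0.995, -0.096], [-1.0, 0.002, -0.005]]
plate [[52.9, -22.4], [-16.0, -22.3]]
rim [[60.7, -56.4], [-57.5, -56.4], [-58.1, 56.4]]
[ 567.1 -256.2  169.8]
xyz [43.9, 0.7, 1.8] ang [0.002, -0.005, -0.002]
```

View pics/m2.png

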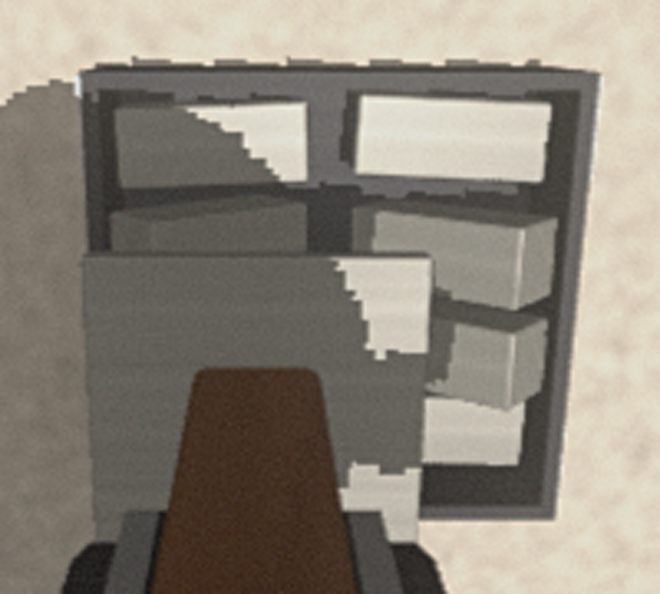

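Call:
apply_moves:
  moves:
    - {"hand": 1, "xyz": [6, 0.7, 1.8], "angular": [0.002, -0.005, -0.002]}
    - {"hand": 1, "xyz": [18, 0.7, 1.8], "angular": [0.002, -0.005, -0.002]}
    - {"hand": 1, "xyz": [26, 0.7, 1.8], "angular": [0.002, -0.005, -0.002]}
    - {"hand": 1, "xyz": [31, 0.7, 1.8], "angular": [0.002, -0.005, -0.002]}
    - {"hand": 1, "xyz": [35, 0.7, 1.8], "angular": [0.002, -0.005, -0.002]}

```text
clock: 14.43
tool_pos: [567.1, -256.0, 178.5]
orientation: [[0.0, 0.094, -0.996], [0.0, -0.996, -0.094], [-1.0, -0.0, -0.0]]
wrist_force: [-0.3, -1.1, -2.9]
grip_width: 24.7
```

```bash
python3 - <<'E'
from h import *
s=log();press(16,12,34)
E
```

```text
t 14.43 p [567.1, -256.0, 178.5] q [-0.173, 0.457, 0.081, -0.0, -1.194, 0.268] F [-0.3, -1.1, -2.9] w 24.7
R [[0.0, 0.094, -0.996], [0.0, -0.996, -0.094], [-1.0, -0.0, -0.0]]
[ 567.1 -256.2  169.8]
xyz [8.7, 0.2, -0.0] ang [0.001, -0.0, 0.0]
```

Call:
apply_moves:
  moves:
    - {"hand": 1, "xyz": [3, 0, 0], "angular": [0, 0, 0]}
    - {"hand": 1, "xyz": [6, 0, 0], "angular": [0, 0, 0]}
    - {"hand": 1, "xyz": [9, 0, 0], "angular": [0, 0, 0]}
    - {"hand": 1, "xyz": [9, 0, 0], "angular": [0, 0, 0]}

```text
clock: 14.77
tool_pos: [566.8, -255.9, 168.8]
orientation: [[-0.001, 0.094, -0.996], [0.0, -0.996, -0.094], [-1.0, -0.001, 0.001]]
wrist_force: [-0.5, 0.7, -4.3]
grip_width: 24.6
```

```bash
python3 - <<'E'
from h import *
s=log();press(16,12,24)
d=get_image("wrist");cv2.imwrite("pics/n2.png",cv2.resize(d["frame"][100:280,200:400],None,fx=3.3,fy=3.3,interpolation=2))
E
```

```text
t 14.77 p [566.8, -255.9, 168.8] q [-0.173, 0.464, 0.066, -0.0, -1.174, 0.268] F [-0.5, 0.7, -4.3] w 24.6
R [[-0.001, 0.094, -0.996], [0.0, -0.996, -0.094], [-1.0, -0.001, 0.001]]
[ 567.1 -256.2  159.8]
xyz [9.0, 0.3, -0.3] ang [0.001, 0.001, 0.001]
```

View pics/n2.png

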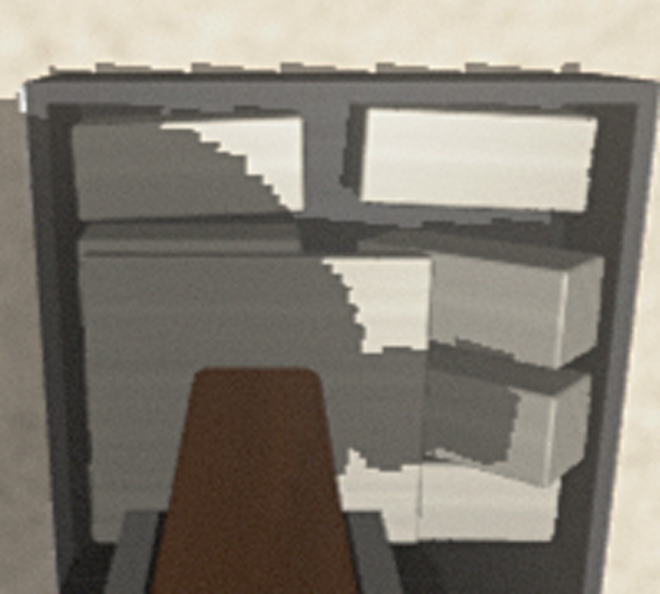

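The far propped slugs have been pushed most of the way down and the force stays near zero. Next is the near row.

```bash
python3 - <<'E'
from h import *
press(-16,1,70)
E
```

```text
[ 536.3 -270.2  205.8]
xyz [-36.6, 11.2, 31.9] ang [0.001, 0.0, 0.0]
```

Call:
apply_moves:
  moves:
    - {"hand": 1, "xyz": [-37, 0, 0], "angular": [0, 0, 0]}
    - {"hand": 1, "xyz": [-37, 0, 0], "angular": [0, 0, 0]}
    - {"hand": 1, "xyz": [-37, 11, 32], "angular": [0, 0, 0]}
    - {"hand": 1, "xyz": [-37, 11, 32], "angular": [0, 0, 0]}
    - {"hand": 1, "xyz": [-37, 11, 32], "angular": [0, 0, 0]}
    - {"hand": 1, "xyz": [-37, 11, 32], "angular": [0, 0, 0]}

```text
clock: 15.32
tool_pos: [536.5, -270.3, 206.9]
orientation: [[0.001, 0.094, -0.996], [-0.0, -0.996, -0.094], [-1.0, 0.001, -0.001]]
wrist_force: [0.1, 0.0, -2.7]
grip_width: 24.7
```

```bash
python3 - <<'E'
from h import *
s=log();d=get_image("wrist");T=wristT(s,d)
cv2.imwrite("pics/o2.png",cv2.resize(d["frame"][100:280,180:400],None,fx=3.3,fy=3.3,interpolation=2))
press(-16,1,24)
E
```

```text
t 15.32 p [536.5, -270.3, 206.9] q [-0.207, 0.398, 0.062, 0.0, -1.234, 0.301] F [0.1, 0.0, -2.7] w 24.7
R [[0.001, 0.094, -0.996], [-0.0, -0.996, -0.094], [-1.0, 0.001, -0.001]]
[ 536.3 -270.2  159.8]
xyz [46.9, 0.0, 0.5] ang [0.001, -0.001, -0.0]
```

View pics/o2.png

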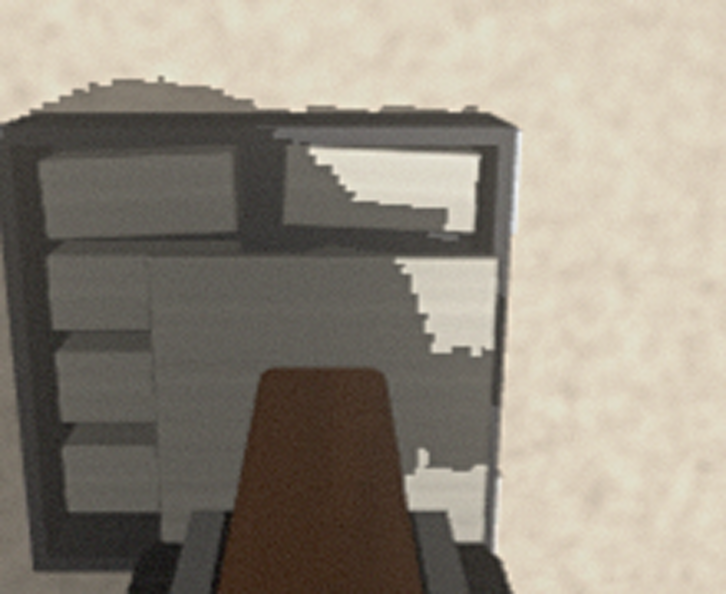

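The far row now looks flat. I'll press the near row.

Call:
apply_moves:
  moves:
    - {"hand": 1, "xyz": [15, 0, 0.5], "angular": [0, 0, 0]}
    - {"hand": 1, "xyz": [21, 0, 0.5], "angular": [0, 0, 0]}
    - {"hand": 1, "xyz": [26, 0, 0.5], "angular": [0, 0, 0]}
    - {"hand": 1, "xyz": [31, 0, 0.5], "angular": [0, 0, 0]}
    - {"hand": 1, "xyz": [36, 0, 0.5], "angular": [0, 0, 0]}
    - {"hand": 1, "xyz": [39, 0, 0.5], "angular": [0, 0, 0]}
    - {"hand": 1, "xyz": [42, 0, 0.5], "angular": [0, 0, 0]}
    - {"hand": 1, "xyz": [44, 0, 0.5], "angular": [0, 0, 0]}

```text
clock: 16.03
tool_pos: [536.3, -270.1, 162.4]
orientation: [[0.001, 0.094, -0.996], [-0.0, -0.996, -0.094], [-1.0, 0.0, -0.001]]
wrist_force: [-0.4, 1.1, -3.7]
grip_width: 24.9
```

```bash
python3 - <<'E'
from h import *
s=log();press(-16,1,24)
E
```

```text
t 16.03 p [536.3, -270.1, 162.4] q [-0.207, 0.43, -0.008, 0.0, -1.133, 0.301] F [-0.4, 1.1, -3.7] w 24.9
R [[0.001, 0.094, -0.996], [-0.0, -0.996, -0.094], [-1.0, 0.0, -0.001]]
[ 536.3 -270.2  159.8]
xyz [2.6, 0.0, 0.0] ang [0.001, -0.001, -0.0]
```

Go down in 1 mm rows until the force rises.

Call:
apply_moves:
  moves:
    - {"hand": 1, "xyz": [1, 0, 0], "angular": [0, 0, 0]}
    - {"hand": 1, "xyz": [2, 0, 0], "angular": [0, 0, 0]}
    - {"hand": 1, "xyz": [3, 0, 0], "angular": [0, 0, 0]}
    - {"hand": 1, "xyz": [3, 0, 0], "angular": [0, 0, 0]}

```text
clock: 16.37
tool_pos: [536.4, -270.3, 159.9]
orientation: [[0.002, 0.095, -0.996], [-0.001, -0.996, -0.095], [-1.0, 0.001, -0.002]]
wrist_force: [-0.1, 0.4, -0.7]
grip_width: 24.9
```

Call:
apply_moves:
  moves:
    - {"hand": 1, "xyz": [1, 0, 0], "angular": [0, 0, 0]}
    - {"hand": 1, "xyz": [1.5, 0, 0], "angular": [0, 0, 0]}
    - {"hand": 1, "xyz": [1.5, 0, 0], "angular": [0, 0, 0]}

```text
clock: 16.62
tool_pos: [536.4, -270.4, 159.8]
orientation: [[0.002, 0.095, -0.995], [-0.001, -0.995, -0.095], [-1.0, 0.002, -0.002]]
wrist_force: [-2.7, 2.0, 5.4]
grip_width: 24.8
```

The plate meets solid resistance at an underside height of 24 mm. Next I'll lift and press the far row fully.

```bash
python3 - <<'E'
from h import *
press(16,12,70)
E
```

```text
[ 567.1 -256.2  205.8]
xyz [-45.9, -11.1, -32.0] ang [0.001, -0.002, -0.002]
```

Call:
apply_moves:
  moves:
    - {"hand": 1, "xyz": [-40, 0, 0], "angular": [0, 0, 0]}
    - {"hand": 1, "xyz": [-46, 0, 0], "angular": [0, 0, 0]}
    - {"hand": 1, "xyz": [-46, -11, -32], "angular": [0, -0.002, -0.002]}
    - {"hand": 1, "xyz": [-46, -11, -32], "angular": [0, -0.002, -0.002]}
    - {"hand": 1, "xyz": [-46, -11, -32], "angular": [0, -0.002, -0.002]}
    - {"hand": 1, "xyz": [-46, -11, -32], "angular": [0, -0.002, -0.002]}

```text
clock: 17.12
tool_pos: [567.1, -256.2, 205.4]
orientation: [[-0.0, 0.095, -0.995], [0.0, -0.995, -0.095], [-1.0, -0.0, 0.0]]
wrist_force: [-0.8, -1.0, -2.9]
grip_width: 25.0
```

```bash
python3 - <<'E'
from h import *
s=log();d=get_image("wrist");T=wristT(s,d)
cv2.imwrite("pics/p2.png",cv2.resize(d["frame"][100:280,180:400],None,fx=3.3,fy=3.3,interpolation=2))
press(16,12,24)
E
```

```text
t 17.12 p [567.1, -256.2, 205.4] q [-0.174, 0.44, 0.125, -0.0, -1.256, 0.269] F [-0.8, -1.0, -2.9] w 25.0
R [[-0.0, 0.095, -0.995], [0.0, -0.995, -0.095], [-1.0, -0.0, 0.0]]
[ 567.1 -256.2  159.8]
xyz [45.7, -0.1, -0.3] ang [0.001, 0.0, 0.0]
```

View pics/p2.png

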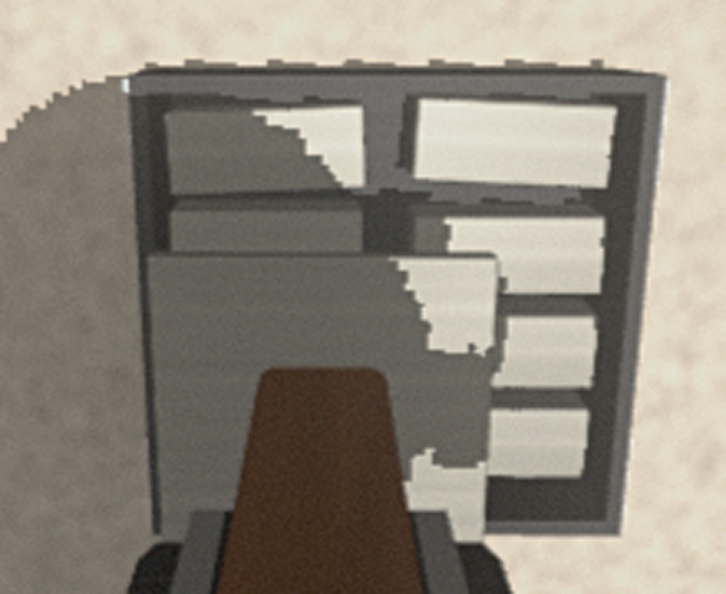

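The near row is flat: the lit tops are plain rectangles. Now the full press on the far row.

Call:
apply_moves:
  moves:
    - {"hand": 1, "xyz": [15, 0, 0], "angular": [0, 0, 0]}
    - {"hand": 1, "xyz": [25, 0, 0], "angular": [0, 0, 0]}
    - {"hand": 1, "xyz": [33, 0, 0], "angular": [0, 0, 0]}
    - {"hand": 1, "xyz": [39, 0, 0], "angular": [0, 0, 0]}
    - {"hand": 1, "xyz": [43, 0, 0], "angular": [0, 0, 0]}
    - {"hand": 1, "xyz": [45, 0, 0], "angular": [0, 0, 0]}
    - {"hand": 1, "xyz": [46.5, 0, 0], "angular": [0, 0, 0]}
    - {"hand": 1, "xyz": [46.5, 0, 0], "angular": [0, 0, 0]}

```text
clock: 17.83
tool_pos: [567.0, -256.6, 159.9]
orientation: [[0.001, 0.095, -0.995], [-0.0, -0.995, -0.095], [-1.0, 0.001, -0.001]]
wrist_force: [-1.1, 0.3, 0.0]
grip_width: 24.8
```

Call:
apply_moves:
  moves:
    - {"hand": 1, "xyz": [1, 0, 0], "angular": [0, 0, 0]}
    - {"hand": 1, "xyz": [1, 0, 0], "angular": [0, 0, 0]}
    - {"hand": 1, "xyz": [-40, 0, 0], "angular": [0, 0, 0]}
    - {"hand": 1, "xyz": [-80, 0, 0], "angular": [0, 0, 0]}
    - {"hand": 1, "xyz": [-110, -30, 0], "angular": [0, 0, 0]}
    - {"hand": 1, "xyz": [-115, -70, 0], "angular": [0, 0, 0]}
    - {"hand": 1, "xyz": [-115, -75, 0], "angular": [0, 0, 0]}
    - {"hand": 1, "xyz": [-115, -75, 0], "angular": [0, 0, 0]}

```text
clock: 18.5
tool_pos: [560.2, -179.4, 275.8]
orientation: [[0.004, 0.098, -0.995], [0.001, -0.995, -0.098], [-1.0, -0.0, -0.004]]
wrist_force: [0.3, -0.2, -2.3]
grip_width: 25.1
```

```bash
python3 - <<'E'
from h import *
s=log();d=get_image("wrist");T=wristT(s,d)
cv2.imwrite("pics/q2.png",cv2.resize(d["frame"][0:200,150:430],None,fx=2.8,fy=2.8,interpolation=2))
a=np.radians(195.1);go([573.5,238,290],[0,0,-1],[np.cos(a),np.sin(a),0])
E
```

```text
t 18.5 p [560.2, -179.4, 275.8] q [-0.045, 0.338, 0.152, -0.001, -1.382, 0.143] F [0.3, -0.2, -2.3] w 25.1
R [[0.004, 0.098, -0.995], [0.001, -0.995, -0.098], [-1.0, -0.0, -0.004]]
xyz [-14.9, -415.3, -54.1] ang [-0.166, -0.002, -0.0]
```

View pics/q2.png

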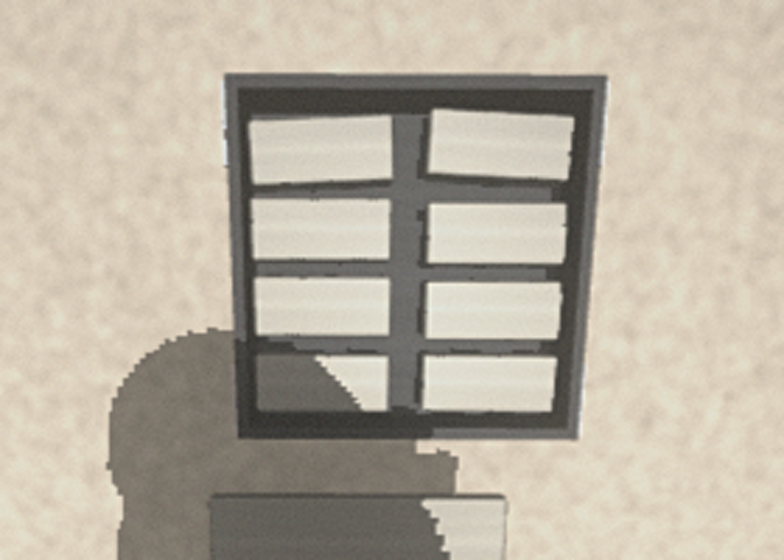

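All eight slug tops show as plain, equally lit rectangles of the same size, so they are flat. I'll take the tamper back to the pad.

Call:
apply_moves:
  moves:
    - {"hand": 1, "xyz": [-15, -415, -54], "angular": [-0.166, 0, 0]}
    - {"hand": 1, "xyz": [-15, -415, -54], "angular": [-0.166, 0, 0]}
    - {"hand": 1, "xyz": [-15, -415, -54], "angular": [-0.166, 0, 0]}
    - {"hand": 1, "xyz": [-15, -415, -54], "angular": [-0.166, 0, 0]}
    - {"hand": 1, "xyz": [-15, -415, -54], "angular": [-0.166, 0, 0]}
    - {"hand": 1, "xyz": [-15, -415, -54], "angular": [-0.166, 0, 0]}
    - {"hand": 1, "xyz": [-15, -415, -54], "angular": [-0.166, 0, 0]}
    - {"hand": 1, "xyz": [-15, -415, -54], "angular": [-0.166, 0, 0]}

```text
clock: 19.22
tool_pos: [570.6, 152.4, 286.2]
orientation: [[0.001, 0.259, -0.966], [-0.0, -0.966, -0.259], [-1.0, 0.0, -0.001]]
wrist_force: [0.8, -0.5, -2.3]
grip_width: 24.7
```

```bash
python3 - <<'E'
from h import *
s=log()
a=np.radians(195.1);go([572.5,236.5,200],[0,0,-1],[np.cos(a),np.sin(a),0])
E
```

```text
t 19.22 p [570.6, 152.4, 286.2] q [0.526, 0.341, 0.182, 0.001, -1.411, -0.264] F [0.8, -0.5, -2.3] w 24.7
R [[0.001, 0.259, -0.966], [-0.0, -0.966, -0.259], [-1.0, 0.0, -0.001]]
xyz [86.2, -80.8, -23.6] ang [-0.001, -0.001, -0.0]
```

Call:
apply_moves:
  moves:
    - {"hand": 1, "xyz": [20, -40, -12], "angular": [0, 0, 0]}
    - {"hand": 1, "xyz": [50, -81, -24], "angular": [0, 0, 0]}
    - {"hand": 1, "xyz": [86, -81, -24], "angular": [0, 0, 0]}
    - {"hand": 1, "xyz": [120, -81, -24], "angular": [0, 0, 0]}
    - {"hand": 1, "xyz": [132, -81, -24], "angular": [0, 0, 0]}
    - {"hand": 1, "xyz": [132, -81, -24], "angular": [0, 0, 0]}

```text
clock: 19.72
tool_pos: [570.7, 235.3, 148.0]
orientation: [[-0.009, 0.259, -0.966], [-0.006, -0.966, -0.259], [-1.0, 0.003, 0.01]]
wrist_force: [-0.2, -0.9, -3.6]
grip_width: 24.3
```

```bash
python3 - <<'E'
from h import *
s=log();d=get_image("wrist");cv2.imwrite("pics/r.png",d["frame"])
a=np.radians(195.1);go([572.5,236.5,140.8],[0,0,-1],[np.cos(a),np.sin(a),0])
E
```

```text
t 19.72 p [570.7, 235.3, 148.0] q [0.644, 0.478, 0.031, -0.001, -1.135, -0.382] F [-0.2, -0.9, -3.6] w 24.3
R [[-0.009, 0.259, -0.966], [-0.006, -0.966, -0.259], [-1.0, 0.003, 0.01]]
xyz [10.8, -0.7, -0.3] ang [-0.002, 0.004, -0.003]
```

View pics/r.png

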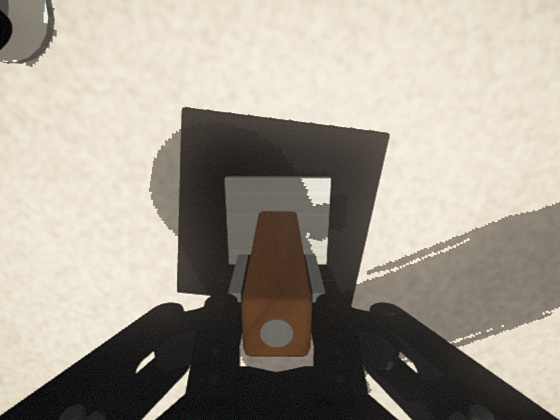

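The plate sits well inside the pad's outline. I'll lower it and release.

Call:
apply_moves:
  moves:
    - {"hand": 1, "xyz": [4, -0.7, -0.3], "angular": [0, 0.004, -0.003]}
    - {"hand": 1, "xyz": [8, -0.7, -0.3], "angular": [0, 0.004, -0.003]}
    - {"hand": 1, "xyz": [10.5, -0.7, -0.3], "angular": [0, 0.004, -0.003]}
    - {"hand": 1, "xyz": [11, -0.7, -0.3], "angular": [0, 0.004, -0.003]}
    - {"hand": 1, "xyz": [11.5, -0.7, -0.3], "angular": [0, 0.004, -0.003]}

```text
clock: 20.18
tool_pos: [572.7, 236.4, 140.9]
orientation: [[0.001, 0.259, -0.966], [0.001, -0.966, -0.259], [-1.0, -0.001, -0.001]]
wrist_force: [-2.0, -0.3, 1.0]
grip_width: 24.9
```

In contact. I'll release and then lift straight up.

Call:
apply_moves:
  moves:
    - {"hand": 0.6, "xyz": [0, 0, 0], "angular": [0, 0, 0]}
    - {"hand": 0, "xyz": [0, 0, 0], "angular": [0, 0, 0]}
    - {"hand": 0, "xyz": [0, 0, 0], "angular": [0, 0, 0]}
    - {"hand": 0, "xyz": [0, 0, 0], "angular": [0, 0, 0]}
    - {"hand": 0, "xyz": [0, 0, 0], "angular": [0, 0, 0]}
    - {"hand": 0, "xyz": [-40, 0, 0], "angular": [0, 0, 0]}
    - {"hand": 0, "xyz": [-80, 0, 0], "angular": [0, 0, 0]}
    - {"hand": 0, "xyz": [-120, 0, 0], "angular": [0, 0, 0]}

```text
clock: 20.85
tool_pos: [572.3, 235.9, 262.2]
orientation: [[-0.0, 0.259, -0.966], [-0.0, -0.966, -0.259], [-1.0, 0.0, 0.0]]
wrist_force: [0.9, 0.2, 1.5]
grip_width: 85.4
```

```bash
python3 - <<'E'
from h import *
s=log();d=get_image("wrist");cv2.imwrite("pics/s_w.png",d["frame"])
d=get_image("top");cv2.imwrite("pics/s_t.png",d["frame"])
E
```

```text
t 20.85 p [572.3, 235.9, 262.2] q [0.643, 0.406, 0.219, 0.0, -1.383, -0.381] F [0.9, 0.2, 1.5] w 85.4
R [[-0.0, 0.259, -0.966], [-0.0, -0.966, -0.259], [-1.0, 0.0, 0.0]]
```

View pics/s_w.png

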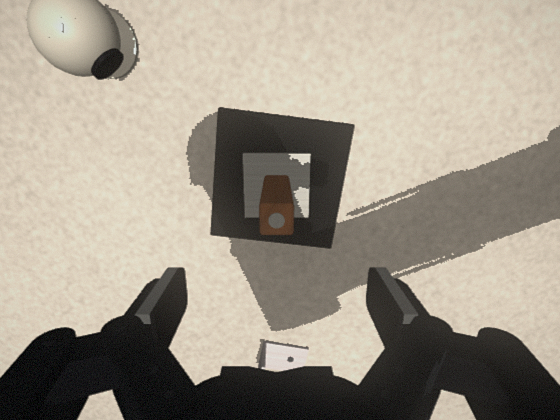

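View pics/s_t.png

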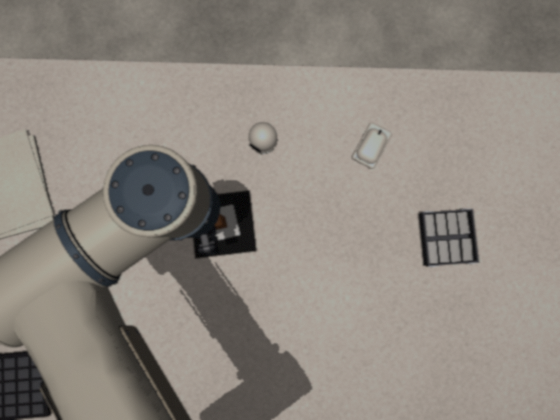

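The tamper stands upright in the middle of the pad, all eight slugs are flat, and the webcam and mouse are where they were. I'll settle the arm and hand in.

Call:
apply_moves:
  moves:
    - {"hand": 0, "xyz": [-20, 0, 0], "angular": [0, 0, 0]}
    - {"hand": 0, "xyz": [-20, 0, 0], "angular": [0, 0, 0]}
    - {"hand": 0, "xyz": [-20, 0, 0], "angular": [0, 0, 0]}

```text
clock: 21.2
tool_pos: [575.7, 237.2, 291.7]
orientation: [[0.018, 0.259, -0.966], [0.009, -0.966, -0.259], [-1.0, -0.004, -0.02]]
wrist_force: [-0.3, 0.2, -1.8]
grip_width: 85.5
```

```bash
python3 - <<'E'
from h import *
log();print(env.job_done())
E
```

```text
t 21.2 p [575.7, 237.2, 291.7] q [0.643, 0.393, 0.271, 0.004, -1.429, -0.381] F [-0.3, 0.2, -1.8] w 85.5
R [[0.018, 0.259, -0.966], [0.009, -0.966, -0.259], [-1.0, -0.004, -0.02]]
the job is handed in; nothing more can be done
None
```

The job is done and was handed in at 21.2 s of the 72 s allowed; no verdict was reported.

I gripped the lying tamper by its handle, turned it upright with the gripper sideways, stood it on the pad and let go. I then took the handle from above and pressed the far row partway, the near row fully, and the far row fully. The tamper went back on the pad before I released it and lifted clear.

- **Slugs:** The last wrist and top pictures show all eight tops as plain, equally lit rectangles. Both full presses met resistance with the plate at 24 mm, the height of a flat slug. On the far row the force only reached about zero, against −3 N when hanging free, so contact there was light.
- **Tamper:** The last wrist picture shows it upright with its plate well inside the pad.
- **Other objects:** The webcam and mouse look unmoved in the last pictures. I saw the bracket in the last wrist picture but did not compare its position with the start. When I set the tamper down the first time the arm passed over it, by my estimate with room to spare.
- **Forces:** The highest wrist force I read was about 10 N, during the first grip, but I only read it at the end of each move.

Two measurements disagreed. The first top-camera tray position was about 10 mm off in y, so I used the wrist-camera one, which matched the tray's known size. The first turning direction ran the last joint close to its limit, so I turned the tamper the other way, which cost about 3 s.

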